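# Strip the retaining rings and knock down the lock pin of a wheelchair brake bracket

## Robot

A 6-joint arm with a two-finger parallel gripper is mounted at the origin on the work surface. World frame = base frame: x ahead of the robot, y to its left, z up, the work surface at z = 0. Lengths are in m, angles in degrees, forces in N, time in s.
With the tool pointing down it reaches from about 0.325 to 0.9 m from the base axis. Payload 6.1 kg.
Tool frame: the origin (TCP) lies at the very end of the fingers, on their centre line; the grasp point (between the pads) lies 19 mm behind it (grip_depth is the x of the grasp point in the tool frame, in m); x points along the fingers, y is the direction in which the jaws open and shut, and the axes are right-handed (so a half turn about x gives the same grasp; the last joint's range is limited). The gripper opens to 87 mm and grips with 3 to 60 N. Pads are 19 mm wide; open, the fingers measure 117 mm over their backs; the gripper's body (75 mm by 190 mm) begins 51 mm behind the grasp point.
Start: joints at [-78.959, 12.628, 87.462, -0, 79.91, -7.225], TCP at [0.196, -0.594, 0.223] pointing down, gripper open.
Joint ranges: [-170.65, 170.65], [-52.31, 119.04], [5.05, 147.46], [-71.25, 251.25], [11.57, 151.72], [-153.62, 153.62]. Speed limits (degrees/s): [147.25, 147.25, 172.46, 180, 180, 180].

## Interface

Orientations are given as [roll, pitch, yaw] about the fixed x, y, z axes, in that order (R = Rz(yaw) Ry(pitch) Rx(roll)).
In Python, from cell import * gives the robot as it stands.
- The arm moves only by the tool apply_moves, never from a script. Its argument "moves" is a list that holds one entry, the list of rows, each a list of 7 numbers: the shift along the tool's x, y, z in units of 0.025 m (1.0 is 0.025 m), then the turn, a rotation vector about the tool's x, y, z in units of pi/4 rad (1.0 is pi/4 rad), then the finger opening in mm, from 0 to 87. A call has 1 to 20 rows; each row shifts and turns the commanded pose from where the row before left it, along the tool's axes as they then stand; what a row does not reach is not made up. A row lasts 1/10 s, in which the tool goes at most 50 mm and 8.59 degrees, less where a joint would pass 70% of its speed; a pose out of reach is approached as far as the arm can. A call with a number of a shift or a turn outside -1 to 1 is refused whole. A call with a gripper value outside its range is refused whole. The fingers move at their own pace and stop on an object; "squeeze" is the grip in N (left out, the last holds). Time passes only in rows, so rows that do not move let the fingers close. It gives the time, the measured TCP pose, the force and the opening at its end, in the units of the state.
- read_state(): the state, without advancing time (a new reading comes with each control period).
- read_camera(name): name is "side" or "top"; returns a dict with "img" (420x560x3 uint8, red, green, blue), "fx", "fy", "cx", "cy" (pixels), "R" (3x3) and "t" (3): a world point X has camera coordinates R X + t. Camera axes: x right, y down, z forward; pixel columns grow to the right and rows downward; lengths in m; the calibration is good to about 2 mm. A picture is of the moment at which its call begins. There is no depth.
- hand_in(): hands the job in, once; it reports no verdict.
Trained networks look in a picture, given as the dict that the camera call returned (one of the last four; its "shot" number tells which), for a name from the list of things; names that differ only in an ending like _2 or _b are one class to them, and where a whole thing is asked for, a point or a joint stands for the part that bears it (a point fixed in the world has none). Each returns a list of dicts, best first, with "confidence" (0 to 1); they miss things now and then, are a little off and sometimes report something else, mostly with a low value. They report only what shows in the picture. A call takes as long as a camera call. They do not tell look-alikes from the thing itself.
- regions_of(picture, query): "region" (420x560 bool, what is visible of it).
- pinpoint(picture, query): "location" ([x, y, z] in m, in the coordinates of the camera as it stood for that picture, good to about 4 mm: a listed point, or the origin of a listed thing).
The state is a dict: "time": time; "q": joint angles; "joint_velocities": joint speeds; "joint_efforts": joint torques, N m; "position": TCP position; "tcp_rot": TCP orientation; "contact_force": force on the tool from outside, world axes, zero at the start; "moment": the same for the moment, N m; "width": finger opening in m.
Only numpy, scipy, OpenCV 4.12 (cv2) and the standard library are available. Lean on these libraries where they do the work, as an engineer would, in place of code of your own. Each camera call takes 0.05 s, during which the arm holds its last target.

## Task

Strip the wheelchair brake bracket in the vise: with the hooked pick, not with the fingers, lift every split retaining ring that is there out of its cup by reaching through the cup's notch under the ring's end, and put the rings in the steel tray. When all the rings are in the tray, knock the bracket's sprung lock pin all the way down with the mallet (touch the pin with nothing else). Hang the pick back upright in its fork stand, stand the mallet head-down on the cork mat, and leave the other things on the counter where they are; if the tray or mallet gets knocked aside meanwhile, carry on from where it is.

Things in the scene. Friction and masses are not known exactly. Their poses are not given: they have to be found in the camera images.
- bracket: Vise clamping a flat steel toggle bracket, fixed. Origin on the counter under the bracket; x level across it (-x edge faces the robot), y along it. Plate 84 (x) by 360 (y -185 to 175), top 60 above the counter; vise below it x -65 to 120. On it stand four round cups and a pin boss. Sizes in mm here and below.
- cup1 (a point): Centre of cup 1, ledge height (78 above the counter): bracket y -145. Each cup: outer radius 33; rim top at 83, inside radius 28.5; ledge (three pads) radius 20.5-28; open bore, floor is the plate with a brass disc (radius 11, 3 high). A notch facing the robot cuts rim (20 wide) and ledge (18 wide) down to the plate: 18 high space under the ring.
- cup2 (a point): Centre of cup 2, ledge height: bracket x 0, y -70. Level direction from the notch to the cup's centre, as yaw in the bracket's frame: cup 1 +0.30, cup 2 +0.10, cup 3 -0.10, cup 4 -0.30 rad.
- cup3 (a point): Centre of cup 3, ledge height: bracket x 0, y +5.
- cup4 (a point): Centre of cup 4, ledge height: bracket x 0, y +80.
- pin (a joint): Sprung steel lock pin, upright in a boss (radius 15, top 80 above the counter) at bracket x 0, y +145: metres it is down, 0 (up) to 0.013 (on its stop). It yields to about 5 to 7 N and stays where it is driven.
- pin_top (a point): Centre of the top of the pin's head (20 across): 16 above the boss when up, 3 above it when fully down.
- ring1: Split retaining ring, flat steel C: 52 outside, 38 inside, 4 thick, 30 g; may be absent. Origin: centre of its underside. Lies loose in cup 1's groove, underside at 78, top 1 below the rim. +x: way in for the pick's toe, through the notch under the -x side. The end over the notch is 8 to the -y side of that line; inward lugs (to 14 from the centre) start 3.5 to -y.
- ring2: Split retaining ring as ring 1, in cup 2; may be absent. Lifted by the pick's toe through the notch, a ring tips up and hangs on the toe, its lowest point about 47 below the toe's top; lowered onto a floor until the toe is at mid-ring it stands free, and pushed forward with the shank it falls flat, off the toe.
- ring3: Split retaining ring as ring 1, in cup 3; may be absent (None).
- ring4: Split retaining ring as ring 1, in cup 4; may be absent (None).
- pick: Hooked pick, 70 g. Origin: shank axis at the toe's underside; z up the handle, x along the toe. Shank 6 across, z 0-75; toe 5 wide, 5 high, out to x 19, its tip (x 15-19) turned up to z 11: 12 clear between shank and tip; collar 28 across, z 75-79; square handle 15 by 15 (sides along x, y), z 79-149. Starts upright, hung by its collar in the fork.
- fork: Fixed fork stand; origin on the counter under the seat. Two level tines along x (-26 to 39), tops 90 above the counter, 11 apart; column at x 28-42, 50 wide, up to 90; foot 10 high. The pick hangs with its collar on both tines, toe along the gap (+x at the start), toe's underside 15 above the counter; it lifts straight up and lowers straight back.
- fork_seat (a point): Middle of the seat between the tines at their top (90): the pick's axis belongs here, the collar's underside at this height.
- mallet: Mallet, about 340 g, standing on one face of its head: black cylinder 62 across, 44 high, upright; wooden handle 18 wide, 20 high, its axis 24 above the lower face, level along -x to 130 from the head's axis. Origin: centre of the lower face, z up. Centre of mass 7 from the head's axis.
- mat: Fixed square cork mat 170 by 170, 3 thick; origin at the centre of its underside. The mallet's place.
- tray: Loose open steel tray 220 (x) by 130 (y), 28 high, walls and floor 4 thick, 500 g; origin at the centre of its underside.
- guard: Bystander: yellow plastic spoke guard, flat ring 156 across.
- nut1: Bystander: brass thumb nut, 34 over its wings.
- nut2: Bystander: brass thumb nut.
- nut3: Bystander: brass thumb nut.
- plug: Bystander: black rubber tire plug, 26 across and 26 high.
- rod: Bystander: worn steel brake rod, 260 long, 10 thick.
- oil: Bystander: white oil bottle, 56 across, 130 high.
Things that resemble listed ones, but are neither listed nor needed, are in the scene too. What is shaped like the fork but blue or pink is not meant.

How it is judged:
By the outcome, as a careful person would: the job done as asked, in the order asked, and still so for the second after the job is handed in, with the robot touching nothing.
Of ring1, ring2, ring3, ring4 only 2 to 4 are there at a start; the rules pass over those that are not, and their reading is None.
At some moment in a run one of tray, mallet may be knocked a few centimetres aside while the robot is not near it.
It also fails if it takes over 210 s, if anything falls off the work surface, if the arm or the gripper's body presses on something with over 40 N, if the wrist force passes 120 N, or if a joint passes its speed limit or range.

## Working session

There is one attempt and no reset: what is moved stays moved. The work goes in short steps, Python scripts to look and compute and a tool call to move; the robot and the scene stay as the last step left them, time stands still between calls to the robot, and variables do not carry over. Pictures are saved under pics/ and viewed, and the job is handed in when it is done.

Besides the shell and the picture viewer there is one more tool, called by a JSON object that holds its "fn" and its "kwargs", one argument or row to a line. apply_moves: Moves the arm, as the interface text tells. Its arguments: {"type":"object","properties":{"moves":{"type":"array"},"squeeze":{"type":"number"}},"required":["moves"]}

```bash
ls; mkdir -p pics
cat > h.py <<'E'
from cell import *
import numpy as np, cv2
from scipy.spatial.transform import Rotation as Ro
def save(p,name,crop=None,scale=1):
    im=p["img"][:,:,::-1].copy()
    if crop: x0,y0,x1,y1=crop; im=im[y0:y1,x0:x1]
    if scale!=1: im=cv2.resize(im,None,fx=scale,fy=scale,interpolation=cv2.INTER_CUBIC)
    cv2.imwrite("pics/"+name,im)
def w(p,l): return np.array(p["R"]).T@(np.array(l)-np.array(p["t"]))
def px(p,X):
    c=np.array(p["R"])@np.array(X)+np.array(p["t"]); return np.array([p["fx"]*c[0]/c[2]+p["cx"],p["fy"]*c[1]/c[2]+p["cy"]])
def ray(p,u,v,z):
    R=np.array(p["R"]);t=np.array(p["t"]);C=-R.T@t
    d=R.T@np.array([(u-p["cx"])/p["fx"],(v-p["cy"])/p["fy"],1]); return C+d*(z-C[2])/d[2]
E
python3 - <<'E'
from h import *
s=read_state();print({k:np.round(v,3).tolist() for k,v in s.items()})
for c in("side","top"):
    p=read_camera(c);save(p,c+"0.png")
    print(c,p["fx"],p["fy"],p["cx"],p["cy"],np.round(p["R"],3).tolist(),np.round(p["t"],3).tolist(), p.get("shot"))
    for q in "bracket cup1 cup2 cup3 cup4 pin pin_top ring1 pick fork fork_seat mallet mat tray guard nut1 plug rod oil".split():
        r=pinpoint(p,q)
        for d in r[:4]:
            X=w(p,d["location"]);print(q,round(d["confidence"],2),np.round(X,3),np.round(px(p,X)))
E
```

```text
pics
{'time': 0.0, 'q': [-78.961, 12.676, 87.526, -0.001, 79.909, -7.226], 'joint_velocities': [0.064, 0.054, -0.007, -0.081, -0.004, -0.035], 'joint_efforts': [0.001, -49.461, -38.738, 0.07, 0.057, -0.0], 'position': [0.196, -0.593, 0.221], 'tcp_rot': [-96.626, 89.889, 101.64], 'contact_force': [-0.633, -0.015, -0.202], 'moment': [0.03, -0.037, 0.054], 'width': 0.087}
side 421.09146526086147 421.09146526086147 282.6886327015933 215.30695515958521 [[-0.757, -0.654, -0.018], [-0.393, 0.477, -0.786], [0.522, -0.588, -0.618]] [0.351, 0.283, 1.056] 1
bracket 0.57 [ 0.605  0.01  -0.002] [248. 231.]
cup1 0.67 [0.609 0.022 0.08 ] [242. 212.]
cup1 0.66 [ 0.586 -0.128  0.076] [279. 194.]
cup1 0.63 [0.616 0.091 0.077] [224. 223.]
cup1 0.61 [ 0.593 -0.055  0.082] [263. 202.]
cup2 0.67 [0.609 0.022 0.08 ] [242. 212.]
cup2 0.66 [ 0.586 -0.128  0.076] [279. 194.]
cup2 0.63 [0.616 0.091 0.077] [224. 223.]
cup2 0.61 [ 0.593 -0.055  0.082] [263. 202.]
cup3 0.67 [0.609 0.022 0.08 ] [242. 212.]
cup3 0.66 [ 0.586 -0.128  0.076] [279. 194.]
cup3 0.63 [0.616 0.091 0.077] [224. 223.]
cup3 0.61 [ 0.593 -0.055  0.082] [263. 202.]
cup4 0.67 [0.609 0.022 0.08 ] [242. 212.]
cup4 0.66 [ 0.586 -0.128  0.076] [279. 194.]
cup4 0.63 [0.616 0.091 0.077] [224. 223.]
cup4 0.61 [ 0.593 -0.055  0.082] [263. 202.]Traceback (most recent call last):
  File "<stdin>", line 7, in <module>
ValueError: it knows: bracket, cup, fork, fork_seat, guard, mallet, mat, nut, oil, pick, pin_top, plug, ring, rod, tray
```

Run:
```python
from h import *
for c in("side","top"):
    p=read_camera(c);save(p,c+"0.png")
    print(c,np.round(p["R"],3).tolist(),np.round(p["t"],3).tolist(), p["fx"],p["cx"],p["cy"])
    for q in "bracket cup1 pin_top ring1 pick fork fork_seat mallet mat tray guard nut1 plug rod oil".split():
        r=pinpoint(p,q)
        for d in r[:6]:
            X=w(p,d["location"]);print(q,round(d["confidence"],2),np.round(X,3),np.round(px(p,X)))
```

```text
side [[-0.757, -0.654, -0.018], [-0.393, 0.477, -0.786], [0.522, -0.588, -0.618]] [0.351, 0.283, 1.056] 421.09146526086147 282.6886327015933 215.30695515958521
bracket 0.66 [ 0.605  0.015 -0.002] [246. 232.]
cup1 0.94 [0.618 0.093 0.077] [223. 223.]
cup1 0.8 [ 0.59  -0.13   0.075] [279. 194.]
cup1 0.59 [ 0.599 -0.052  0.082] [261. 202.]
cup1 0.59 [0.606 0.021 0.078] [243. 213.]
ring1 0.71 [ 0.418  0.005 -0.001] [293. 255.]
ring1 0.66 [0.605 0.013 0.077] [245. 212.]
ring1 0.49 [ 0.582 -0.132  0.077] [281. 194.]
ring1 0.47 [0.619 0.09  0.075] [224. 223.]
pick 0.78 [0.42  0.263 0.012] [230. 304.]
fork 0.77 [0.419 0.267 0.005] [229. 306.]
fork 0.68 [0.367 0.412 0.   ] [201. 355.]
fork 0.65 [ 0.226  0.458 -0.   ] [227. 407.]
fork 0.6 [ 0.283  0.289 -0.002] [261. 342.]
fork 0.36 [0.642 0.385 0.003] [143. 292.]
fork_seat 0.93 [0.224 0.449 0.092] [226. 381.]
fork_seat 0.66 [0.42  0.266 0.093] [226. 283.]
fork_seat 0.6 [0.288 0.297 0.092] [255. 318.]
fork_seat 0.58 [0.316 0.116 0.089] [296. 270.]
fork_seat 0.55 [0.362 0.412 0.089] [196. 334.]
fork_seat 0.25 [ 0.597 -0.054  0.078] [262. 203.]

[... 1667 characters left out ...]
82 [0.365 0.413 0.089] [114. 266.]
fork_seat 0.7 [0.226 0.45  0.09 ] [ 99. 316.]
mallet 0.72 [0.635 0.386 0.002] [136. 179.]
mallet 0.72 [ 0.772  0.197 -0.002] [197. 137.]
mat 0.82 [0.608 0.36  0.005] [143. 187.]
mat 0.23 [0.772 0.196 0.001] [196. 136.]
tray 0.76 [ 0.492 -0.286 -0.002] [350. 221.]
guard 0.93 [ 0.758 -0.188  0.006] [316. 139.]
guard 0.22 [ 0.608  0.012 -0.002] [255. 186.]
nut1 0.59 [0.431 0.12  0.002] [221. 242.]
nut1 0.54 [ 0.422 -0.088 -0.   ] [288. 244.]
nut1 0.53 [ 0.423  0.002 -0.002] [259. 244.]
plug 0.71 [ 0.587 -0.129  0.077] [301. 187.]
plug 0.47 [ 0.72  -0.353 -0.003] [367. 150.]
rod 0.85 [ 0.774  0.196 -0.   ] [197. 136.]
oil 0.68 [ 0.592 -0.492 -0.001] [412. 189.]
```

View pics/side0.png

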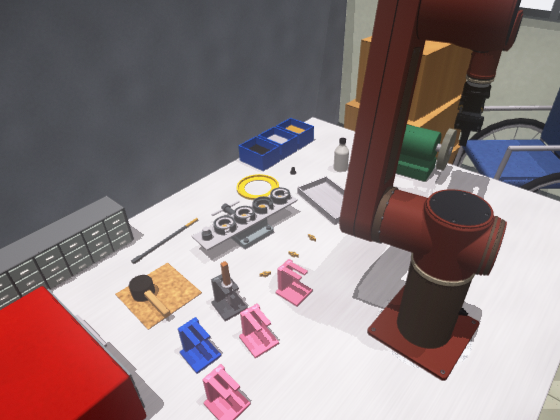

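View pics/top0.png

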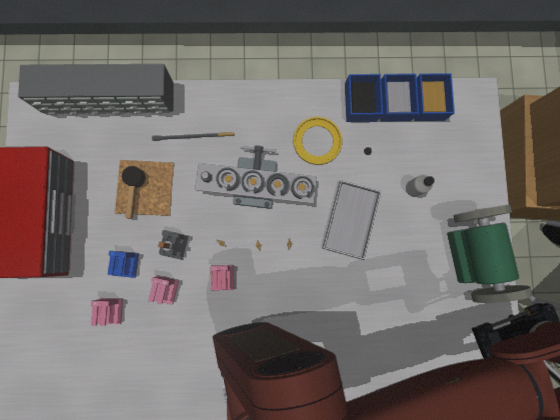

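The side view shows the pick hanging in the dark grey fork at (228,285). The fork look-alikes are blue at (200,345) and pink at (258,330), (226,395) and (294,282). The bracket runs from (205,235) to (282,195), the mallet is on the mat at (143,288), and the tray is at (326,200). The dark fork with the pick is the one I want. I'll crop in to check it, along with the cups.

Run:
```python
from h import *
p=read_camera("top");s=read_camera("side")
a=cv2.resize(p["img"][155:215,190:325,::-1],(800,356),interpolation=cv2.INTER_CUBIC)
b=cv2.resize(s["img"][175:245,190:305,::-1],(800,487),interpolation=cv2.INTER_CUBIC)
cv2.imwrite("pics/c1.png",a);cv2.imwrite("pics/c2.png",b)
c=cv2.resize(p["img"][225:270,150:200,::-1],(400,360),interpolation=cv2.INTER_CUBIC)
d=cv2.resize(s["img"][255:325,200:250,::-1],(257,360),interpolation=cv2.INTER_CUBIC)
cv2.imwrite("pics/c3.png",np.hstack([c,d]))
```

```text
(no output)
```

View pics/c1.png

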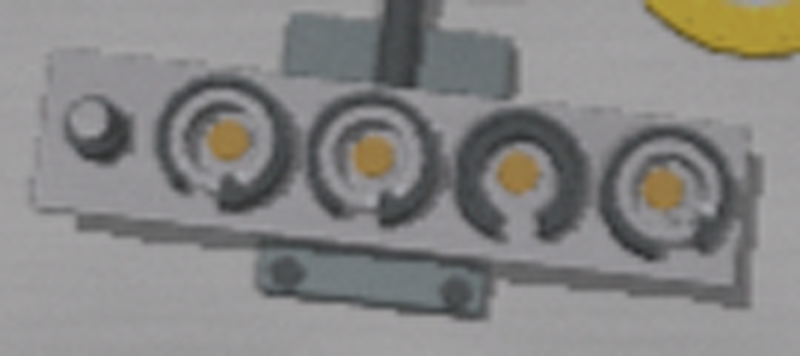

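View pics/c2.png

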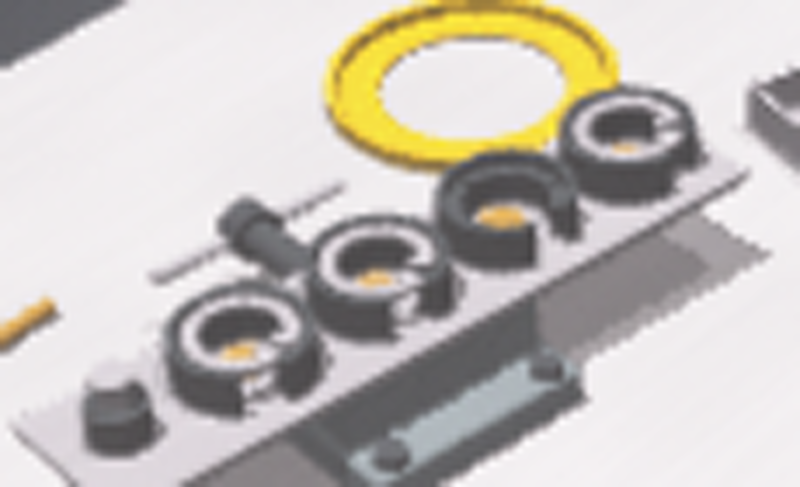

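View pics/c3.png

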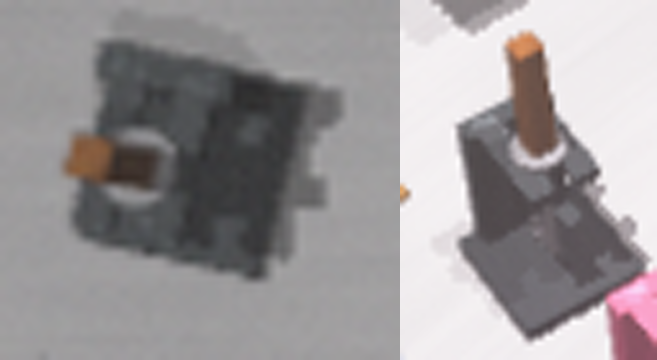

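Rings are light inside cups 1, 3 and 4 (crop 1 at x=663, 372, 228). Cup 2 at (518,172) is dark and empty. The pick hangs in the dark grey fork. Next I'll average several measurements and overlay models.

```bash
cat >> h.py <<'E'
def gather(qs,n=4,cams=("side","top"),cmin=0.4):
    out={q:[] for q in qs}; P={}
    for i in range(n):
        for c in cams:
            p=read_camera(c);P[c]=p
            for q in qs:
                for d in pinpoint(p,q): 
                    if d["confidence"]>cmin: out[q].append((c,d["confidence"],w(p,d["location"])))
    return out,P
def near(L,c,r=0.03):
    A={k:np.array([x for cc,_,x in L if cc==k and np.linalg.norm(x[:2]-np.array(c)[:2])<r]) for k in("side","top")}
    return A
E
python3 - <<'E'
from h import *
o,P=gather(["cup1","pin_top","fork_seat","pick","tray","mallet","mat","ring1"],5)
pts={}
for q,cs in dict(cup1=[(.586,-.13),(.597,-.056),(.607,.02),(.617,.092)],pin_top=[(.622,.157)],fork_seat=[(.42,.265)],pick=[(.42,.265)],tray=[(.491,-.285)],mallet=[(.637,.386)],mat=[(.608,.36)],ring1=[(.586,-.13),(.597,-.056),(.607,.02),(.617,.092)]).items():
    for c in cs:
        A=near(o[q],c)
        print(q,{k:(len(a),np.round(a.mean(0),4).tolist(),np.round(a.std(0),4).tolist()) for k,a in A.items() if len(a)})
for c in P: np.savez("cal_%s.npz"%c,**{k:P[c][k] for k in("img","fx","fy","cx","cy","R","t")})
print(read_state()["time"])
E
```

```text
cup1 {'side': (5, [0.5873, -0.1299, 0.075], [0.0011, 0.0018, 0.0015]), 'top': (6, [0.5867, -0.1282, 0.0779], [0.0009, 0.0012, 0.0011])}
cup1 {'side': (4, [0.5964, -0.0535, 0.0803], [0.0009, 0.0004, 0.0013]), 'top': (5, [0.5966, -0.0588, 0.0783], [0.0013, 0.0019, 0.003])}
cup1 {'side': (5, [0.6084, 0.0196, 0.0789], [0.0013, 0.0008, 0.0013]), 'top': (5, [0.6081, 0.0158, 0.0782], [0.001, 0.0006, 0.0017])}
cup1 {'side': (5, [0.6167, 0.0919, 0.0742], [0.001, 0.0015, 0.0015]), 'top': (5, [0.615, 0.093, 0.0797], [0.0023, 0.0011, 0.0019])}
pin_top {'side': (3, [0.6236, 0.1544, 0.0967], [0.0008, 0.0009, 0.0019]), 'top': (2, [0.6246, 0.156, 0.0915], [0.0018, 0.0013, 0.0002])}
fork_seat {'side': (5, [0.4205, 0.2675, 0.0906], [0.0013, 0.0013, 0.0008]), 'top': (7, [0.4192, 0.2619, 0.0682], [0.0025, 0.0017, 0.0345])}
pick {'side': (5, [0.4175, 0.2641, 0.0134], [0.0012, 0.0013, 0.0011]), 'top': (5, [0.421, 0.2643, 0.0137], [0.0016, 0.001, 0.0008])}
tray {'side': (4, [0.4903, -0.2873, -0.0012], [0.0015, 0.0006, 0.0018]), 'top': (5, [0.493, -0.2876, -0.0006], [0.0022, 0.001, 0.0011])}
mallet {'side': (5, [0.6396, 0.3823, 0.0016], [0.002, 0.0011, 0.0009]), 'top': (5, [0.635, 0.385, 0.0028], [0.0013, 0.0012, 0.0013])}
mat {'side': (5, [0.6062, 0.3591, -0.0028], [0.0026, 0.0007, 0.0012]), 'top': (5, [0.6115, 0.3606, 0.0026], [0.0008, 0.0011, 0.0018])}
ring1 {'side': (5, [0.5846, -0.1315, 0.0772], [0.0014, 0.0026, 0.0014]), 'top': (4, [0.589, -0.1297, 0.0779], [0.0012, 0.0006, 0.0004])}
ring1 {}
ring1 {'side': (5, [0.6058, 0.0123, 0.0781], [0.0026, 0.001, 0.0006]), 'top': (6, [0.608, 0.0169, 0.0639], [0.0017, 0.0022, 0.0302])}
ring1 {'side': (4, [0.6181, 0.0913, 0.0779], [0.0009, 0.0008, 0.0014]), 'top': (5, [0.6171, 0.0933, 0.078], [0.0005, 0.0014, 0.0014])}
6.5
```

```bash
cat >> h.py <<'E'
def load(c):
    d=np.load("cal_%s.npz"%c); return {k:(d[k] if d[k].ndim else float(d[k])) for k in d.files}
def T(x,y,yaw,pts,z=0):
    pts=np.atleast_2d(np.array(pts,float)); c,s=np.cos(yaw),np.sin(yaw)
    return np.c_[x+c*pts[:,0]-s*pts[:,1], y+s*pts[:,0]+c*pts[:,1], z+pts[:,2]]
def circ(x,y,r,z,n=48): a=np.linspace(0,2*np.pi,n); return np.c_[x+r*np.cos(a),y+r*np.sin(a),0*a+z]
def rect(x0,x1,y0,y1,z): return np.array([[x0,y0,z],[x1,y0,z],[x1,y1,z],[x0,y1,z],[x0,y0,z]])
def overlay(p,polys,crop,scale,name,cols=None):
    x0,y0,x1,y1=crop; im=cv2.resize(p["img"][y0:y1,x0:x1,::-1],None,fx=scale,fy=scale,interpolation=cv2.INTER_CUBIC)
    for i,P in enumerate(polys):
        q=np.array([px(p,X) for X in P]); q=((q+0.5-[x0,y0])*scale)
        cv2.polylines(im,[np.round(q).astype(int)],False,(cols[i] if cols else (0,0,255)),1)
    cv2.imwrite("pics/"+name,im)
E
python3 - <<'E'
from h import *
mod=np.array([[0,-.145],[0,-.07],[0,.005],[0,.08],[0,.145]])
obs=np.array([[.587,-.129],[.5965,-.0562],[.6082,.0177],[.616,.0924],[.624,.1552]])
a=mod-mod.mean(0);b=obs-obs.mean(0)
yaw=np.arctan2((a[:,0]*b[:,1]-a[:,1]*b[:,0]).sum(),(a*b).sum())
R=np.array([[np.cos(yaw),-np.sin(yaw)],[np.sin(yaw),np.cos(yaw)]])
t=obs.mean(0)-R@mod.mean(0); print(yaw,t,np.round((mod@R.T+t-obs)*1e3,1))
ps=[rect(-.042,.042,-.185,.175,.06)]+[circ(0,y,.033,.083) for y in mod[:4,1]]+[circ(0,y,.0285,.083) for y in mod[:4,1]]+[circ(0,.145,.01,.096),circ(0,.145,.015,.08)]+[circ(0,y,.011,.063) for y in mod[:4,1]]
polys=[T(*t,yaw,P) for P in ps]
overlay(load("top"),polys,(190,155,325,215),5.9,"o1.png")
overlay(load("side"),polys,(190,175,305,245),6.9,"o2.png")
fs=[rect(-.026,.039,-.0055,.0055,.09),rect(.028,.042,-.025,.025,.09),rect(.028,.042,-.025,.025,.0),np.array([[0,0,.09],[-.026,0,.09]])]
f=load("top");s=load("side")
ims=[]
for k,yw in enumerate([-1.75,-.2,1.35,2.9]):
    polys=[T(.42,.265,yw,P) for P in fs]
    overlay(f,polys,(145,220,205,275),6,"t.png");overlay(s,polys,(195,255,255,325),4.7,"u.png")
    A=cv2.imread("pics/t.png");B=cv2.imread("pics/u.png");ims.append(np.hstack([A,cv2.resize(B,(282,330))][:2])[:, :640])
W=np.vstack([np.hstack(ims[:2]),np.hstack(ims[2:])]);print(W.shape)
cv2.imwrite("pics/o3.png",cv2.resize(W,(800,int(W.shape[0]*800/W.shape[1]))))
E
```

```text
-0.1297646433152535 [0.6059518  0.01304522] [[ 0.2 -1.7]
 [ 0.4 -0.2]
 [-1.6  0.3]
 [ 0.3 -0. ]
 [ 0.7  1.6]]
(660, 1280, 3)
```

View pics/o1.png

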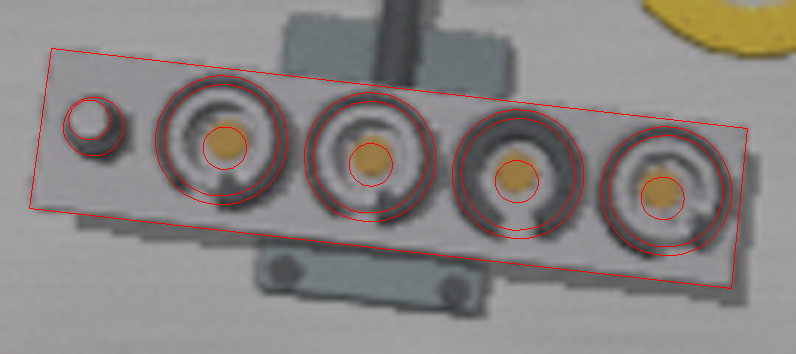

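View pics/o2.png

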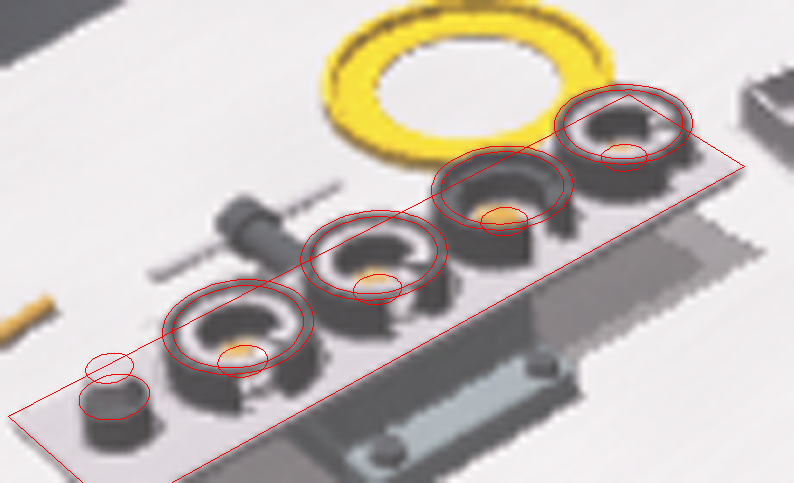

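View pics/o3.png

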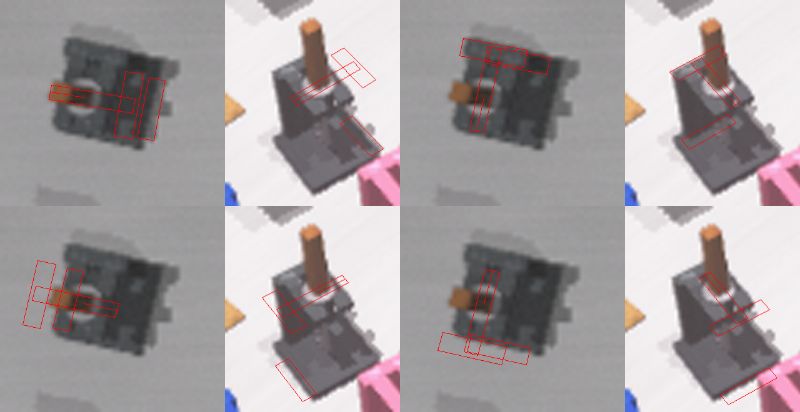

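Run:
```python
from h import *
fs=[rect(-.026,.039,-.0055,.0055,.09),rect(-.026,.042,-.025,.025,.09),rect(.028,.042,-.025,.025,.01),circ(0,0,.014,.094),rect(-.0075,.0075,-.0075,.0075,.164)]
f=load("top");s=load("side")
R=[]
for yw in (-.15,-.23):
    polys=[T(.42,.265,yw,P) for P in fs]
    overlay(f,polys,(145,220,205,275),6.6,"t.png");overlay(s,polys,(200,250,250,325),5,"u.png")
    A=cv2.imread("pics/t.png");B=cv2.imread("pics/u.png");h=min(A.shape[0],B.shape[0]);R.append(np.hstack([A[:h],B[:h]]))
W=np.vstack(R);print(W.shape)
cv2.imwrite("pics/o4.png",W[:,:800])
```

```text
(726, 646, 3)
```

View pics/o4.png

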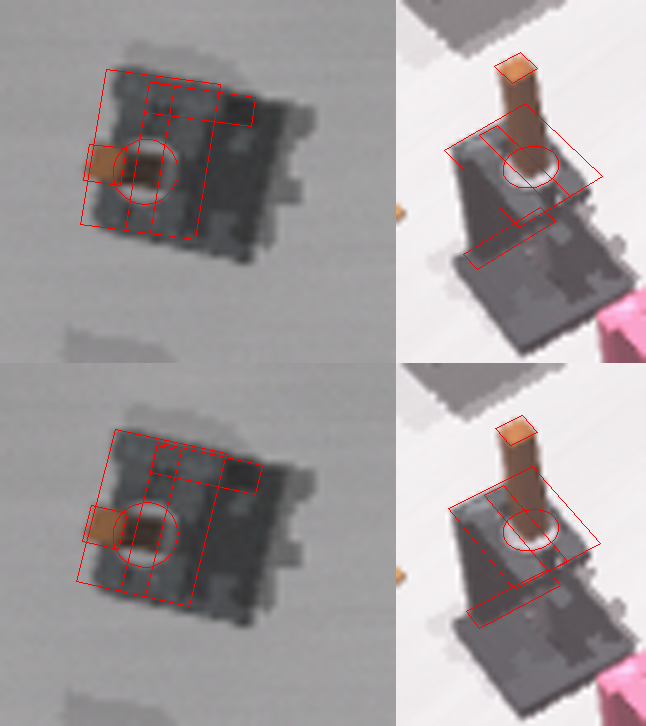

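```bash
cat >> h.py <<'E'
from scipy.spatial.transform import Rotation as Ro
def toolR(s=None):
    s=s or read_state(); return Ro.from_euler("xyz",s["tcp_rot"],degrees=True).as_matrix()
def plan(target,jaw_yaw,s=None,R=None,p=None):
    """target world xyz; jaw_yaw = world yaw (deg) of tool y; tool down. prints turn and shift(after turn) in units"""
    s=s or read_state(); R=toolR(s) if R is None else R; p=np.array(s["position"]) if p is None else np.array(p)
    j=np.radians(jaw_yaw)
    best=None
    for k in (0,np.pi):
        y=np.array([np.cos(j+k),np.sin(j+k),0]); x=np.array([0,0,-1.]); Rt=np.c_[x,y,np.cross(x,y)]
        rv=Ro.from_matrix(R.T@Rt).as_rotvec()
        if best is None or np.linalg.norm(rv)<np.linalg.norm(best[0]): best=(rv,Rt)
    rv,Rt=best
    d=Rt.T@(np.array(target)-p)
    print("t",round(s["time"],2),"pos",np.round(p,4),"turn units",np.round(rv/(np.pi/4),3),"shift AFTER turn units",np.round(d/.025,2),"F",np.round(s["contact_force"],1),"w",round(s["width"]*1e3,1), "toolz",np.round(Rt[:,2],3),"q",np.round(s["q"],0))
E
python3 - <<'E'
from h import *
print(toolR())
plan([.42,.265,.22],90-12.6)
E
```

```text
[[ 2.94091171e-05  3.13436328e-01 -9.49609218e-01]
 [-3.83561826e-05 -9.49609217e-01 -3.13436329e-01]
 [-9.99999999e-01  4.56412703e-05 -1.59049476e-05]]
t 6.5 pos [ 0.1959 -0.5935  0.2226] turn units [ 0.686 -0.    -0.   ] shift AFTER turn units [  0.1  -35.47  -1.26] F [-0.6  0.3  0.3] w 86.8 toolz [-0.976  0.218  0.   ] q [-79.  13.  87.   0.  80.  -7.]
```

{"fn": "apply_moves", "kwargs": {
  "moves": [
    [[0, 0, 0, 0.17, 0, 0, 87], [0, 0, 0, 0.17, 0, 0, 87], [0, 0, 0, 0.17, 0, 0, 87], [0, 0, 0, 0.176, 0, 0, 87], [0, -1, -0.5, 0, 0, 0, 87], [0, -1, -0.5, 0, 0, 0, 87], [0, -1, -0.5, 0, 0, 0, 87], [0, -1, -0.5, 0, 0, 0, 87], [0, -1, -0.5, 0, 0, 0, 87], [0, -1, -0.5, 0, 0, 0, 87], [0, -1, -0.5, 0, 0, 0, 87], [0, -1, -0.5, 0, 0, 0, 87], [0, -1, 0, 0, 0, 0, 87], [0, -1, 0, 0, 0, 0, 87], [0, -1, 0, 0, 0, 0, 87], [0, -1, 0, 0, 0, 0, 87], [0, -1, 0, 0, 0, 0, 87], [0, -1, 0, 0, 0, 0, 87], [0, -1, 0, 0, 0, 0, 87], [0, -1, 0, 0, 0, 0, 87]]
  ]
}}

```text
time: 8.5
position: [0.3809, -0.224, 0.2227]
tcp_rot: [157.3, 90.0, -35.3]
contact_force: [0.3, 0.5, -0.1]
width: 0.0871
```

{"fn": "apply_moves", "kwargs": {
  "moves": [
    [[0, -1, 0, 0, 0, 0, 87], [0, -1, 0, 0, 0, 0, 87], [0, -1, 0, 0, 0, 0, 87], [0, -1, 0, 0, 0, 0, 87], [0, -1, 0, 0, 0, 0, 87], [0, -1, 0, 0, 0, 0, 87], [0, -1, 0, 0, 0, 0, 87], [0, -1, 0.25, 0, 0, 0, 87], [0, -1, 0.25, 0, 0, 0, 87], [0, -1, 0.25, 0, 0, 0, 87], [0, -1, 0.25, 0, 0, 0, 87], [0, -1, 0.25, 0, 0, 0, 87], [0, -1, 0.25, 0, 0, 0, 87], [0, -1, 0.25, 0, 0, 0, 87], [0, -1, 0.25, 0, 0, 0, 87], [0, -1, 0.25, 0, 0, 0, 87], [0, -1, 0.25, 0, 0, 0, 87], [0, -1, 0.25, 0, 0, 0, 87], [0, -0.47, 0, 0, 0, 0, 87], [0, 0, 0, 0, 0, 0, 87]]
  ]
}}

```text
time: 10.5
position: [0.4145, 0.2415, 0.2226]
tcp_rot: [175.2, 90.0, -17.2]
contact_force: [0.1, -0.7, -0.3]
width: 0.0871
```

Run:
```python
from h import *
plan([.42,.265,.115],90-12.6)
```

```text
t 10.5 pos [0.4145 0.2415 0.2226] turn units [ 0.003 -0.    -0.   ] shift AFTER turn units [ 4.3  -0.96 -0.01] F [ 0.1 -0.7 -0.3] w 87.1 toolz [-0.976  0.218  0.   ] q [ 21.  -8. 108.  -0.  79. 123.]
```

{"fn": "apply_moves", "kwargs": {
  "moves": [
    [[0, -0.96, 0, 0, 0, 0, 60], [0, 0, 0, 0, 0, 0, 60], [0.8, 0, 0, 0, 0, 0, 60], [0.8, 0, 0, 0, 0, 0, 60], [0.8, 0, 0, 0, 0, 0, 60], [0.8, 0, 0, 0, 0, 0, 60], [0.7, 0, 0, 0, 0, 0, 60], [0.4, 0, 0, 0, 0, 0, 60], [0, 0, 0, 0, 0, 0, 60]]
  ]
}}

```text
time: 11.4
position: [0.4187, 0.2627, 0.1136]
tcp_rot: [41.2, 89.8, -151.4]
contact_force: [-1.3, 0.7, -0.4]
width: 0.0605
```

Run:
```python
from h import *
plan([.42,.265,.115],90-12.6)
a=read_camera("top");b=read_camera("side")
overlay(a,[],(140,210,210,280),6,"t.png");overlay(b,[],(190,240,260,325),5,"u.png")
A=cv2.imread("pics/t.png");B=cv2.imread("pics/u.png");h=min(A.shape[0],B.shape[0])
cv2.imwrite("pics/g1.png",np.hstack([A[:h],B[:h]]))
```

```text
t 11.4 pos [0.4187 0.2627 0.1136] turn units [-0.001  0.003 -0.003] shift AFTER turn units [-0.06 -0.1  -0.03] F [-1.3  0.7 -0.4] w 60.5 toolz [-0.976  0.218  0.   ] q [ 23.   1. 112.  -0.  67. 126.]
```

View pics/g1.png

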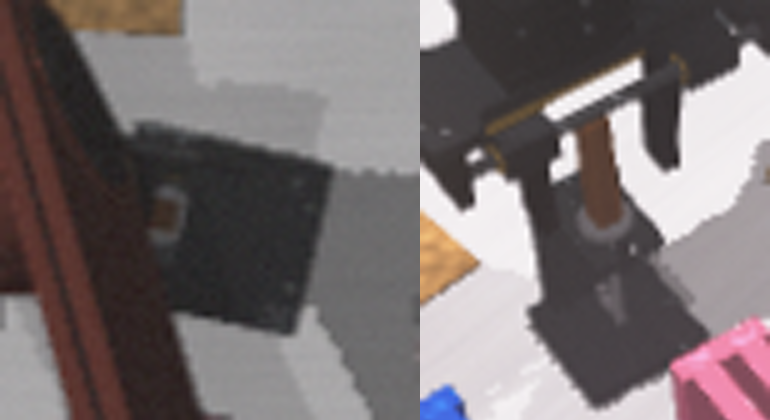

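{"fn": "apply_moves", "kwargs": {
  "moves": [
    [[0, -0.1, -0.04, 0, 0, 0, 60], [0, 0, 0, 0, 0, 0, 10], [0, 0, 0, 0, 0, 0, 10], [0, 0, 0, 0, 0, 0, 10], [0, 0, 0, 0, 0, 0, 10], [0, 0, 0, 0, 0, 0, 10], [0, 0, 0, 0, 0, 0, 10], [0, 0, 0, 0, 0, 0, 10], [0, 0, 0, 0, 0, 0, 10]]
  ],
  "squeeze": 30
}}

```text
time: 12.4
position: [0.4211, 0.2662, 0.115]
tcp_rot: [62.0, 90.0, -130.6]
contact_force: [0.3, -0.5, -0.6]
width: 0.0148
```

{"fn": "apply_moves", "kwargs": {
  "moves": [
    [[-0.2, 0, 0, 0, 0, 0, 10], [-0.5, 0, 0, 0, 0, 0, 10], [-0.8, 0, 0, 0, 0, 0, 10], [-0.8, 0, 0, 0, 0, 0, 10], [-0.8, 0, 0, 0, 0, 0, 10], [-0.8, 0, 0, 0, 0, 0, 10], [-0.7, 0, 0, 0, 0, 0, 10], [-0.4, 0, 0, 0, 0, 0, 10], [0, 0, 0, 0, 0, 0, 10]]
  ]
}}

```text
time: 13.3
position: [0.4222, 0.2668, 0.2424]
tcp_rot: [-143.5, 89.8, 23.9]
contact_force: [-0.2, 0.4, -1.4]
width: 0.0149
```

```bash
cat >> h.py <<'E'
BR=(0.606,0.013,-0.130)
def cup(i): 
    y=[None,-.145,-.07,.005,.08][i]; a=[None,.3,.1,-.1,-.3][i]
    c=T(*BR,[[0,y,.078]])[0]; return c,BR[2]+a
def pickpos(i,r,lat,z):
    """pick origin at distance r before cup centre, lat to +y side of way in"""
    c,a=cup(i); d=np.array([np.cos(a),np.sin(a)]);n=np.array([-d[1],d[0]])
    return np.r_[c[:2]-r*d+lat*n,z],np.degrees(a)
E
python3 - <<'E'
from h import *
P,a=pickpos(3,.060,.002,.064)
print(P,a)
plan(P+[0,0,.1+.06],90+a)
E
```

```text
[0.54868414 0.03358379 0.064     ] -13.178029288008934
t 13.3 pos [0.4222 0.2668 0.2424] turn units [ 0.013 -0.004  0.003] shift AFTER turn units [ 0.74  7.93 -7.05] F [-0.2  0.4 -1.4] w 14.9 toolz [-0.974  0.228  0.   ] q [ 23.  -6. 105.   0.  81. 126.]
```

{"fn": "apply_moves", "kwargs": {
  "moves": [
    [[0, 0.9, -0.8, 0, 0, 0, 10], [0, 0.9, -0.8, 0, 0, 0, 10], [0, 0.9, -0.8, 0, 0, 0, 10], [0, 0.9, -0.8, 0, 0, 0, 10], [0, 0.9, -0.8, 0, 0, 0, 10], [0, 0.9, -0.8, 0, 0, 0, 10], [0, 0.9, -0.8, 0, 0, 0, 10], [0, 0.9, -0.8, 0, 0, 0, 10], [0.37, 0.7, -0.6, 0, 0, 0, 10], [0.37, 0, 0, 0, 0, 0, 10], [0, 0, 0, 0, 0, 0, 10], [0, 0, 0, 0, 0, 0, 10]]
  ]
}}

```text
time: 14.5
position: [0.548, 0.0362, 0.2206]
tcp_rot: [-2.9, 89.9, 164.5]
contact_force: [-0.4, -0.2, -1.0]
width: 0.0151
```

```bash
cat >> h.py <<'E'
def shot(name,ct,cs,st=6,ss=6,pt=[],psd=[]):
    a=read_camera("top");b=read_camera("side")
    overlay(a,pt,ct,st,"t.png");overlay(b,psd,cs,ss,"u.png")
    A=cv2.imread("pics/t.png");B=cv2.imread("pics/u.png");h=max(A.shape[0],B.shape[0])
    pad=lambda M:np.vstack([M,np.zeros((h-M.shape[0],M.shape[1],3),np.uint8)])
    W=np.hstack([pad(A),pad(B)]);cv2.imwrite("pics/"+name,W);print(W.shape);return a,b
E
python3 - <<'E'
from h import *
P,a=pickpos(3,.060,.002,.066)
plan(P+[0,0,.1],90+a)
shot("p1.png",(210,150,280,230),(200,170,270,250))
E
```

```text
t 14.5 pos [0.548  0.0362 0.2206] turn units [0.013 0.003 0.   ] shift AFTER turn units [ 2.19  0.09 -0.05] F [-0.4 -0.2 -1. ] w 15.1 toolz [-0.974  0.228  0.   ] q [-4.  2. 99.  0. 79. 98.]
(480, 840, 3)
```

View pics/p1.png

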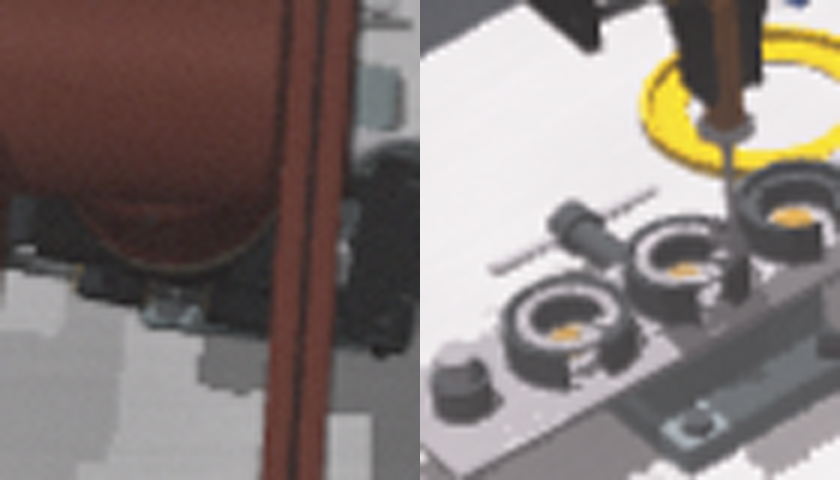

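{"fn": "apply_moves", "kwargs": {
  "moves": [
    [[0.6, 0.04, -0.02, 0.013, 0, 0, 10], [0.6, 0.04, 0, 0, 0, 0, 10], [0.6, 0, 0, 0, 0, 0, 10], [0.39, 0, 0, 0, 0, 0, 10], [0, 0, 0, 0, 0, 0, 10], [0, 0, 0, 0, 0, 0, 10]]
  ]
}}

```text
time: 15.2
position: [0.5488, 0.0333, 0.1664]
tcp_rot: [9.9, 90.0, 176.7]
contact_force: [0.0, -0.3, -0.2]
width: 0.0145
```

```bash
cat >> h.py <<'E'
def pickmodel(s=None,dz=.1):
    s=s or read_state();p=np.array(s["position"]);R=toolR(s);x=-R[:,2];y=-R[:,1];z=-R[:,0]
    if False: pass
    M=lambda q: p-dz*z+np.atleast_2d(q)@np.array([x,y,z])
    h=.003
    return [M([[0,0,0],[.019,0,0],[.019,0,.011],[.015,0,.011],[.015,0,.005],[.003,0,.005],[.003,0,.075]]),M([[-.003,0,.0],[-.003,0,.075]]),M(circ(0,0,.014,.075)),M(circ(0,0,.014,.079)),M(np.array([[.019,-.0025,.011],[.019,.0025,.011],[.015,.0025,.011],[.015,-.0025,.011],[.019,-.0025,.011]]))]
def cupmodel(B=BR):
    ps=[rect(-.042,.042,-.185,.175,.06)]
    for y,a in zip([-.145,-.07,.005,.08],[.3,.1,-.1,-.3]):
        ps+=[circ(0,y,.033,.083),circ(0,y,.0285,.083),circ(0,y,.011,.063)]
        ps+=[T(0,y,a,[[-.0313,k*.01,.083],[-.0313,k*.01,.06]]) for k in(-1,1)]
    ps+=[circ(0,.145,.015,.08),circ(0,.145,.010,.096)]
    return [T(*B,P) for P in ps]
E
python3 - <<'E'
from h import *
P,a=pickpos(3,.060,.002,.066)
plan(P+[0,0,.1],90+a)
b=read_camera("side")
m=cupmodel();k=pickmodel()
overlay(b,m+k,(195,170,285,245),8.8,"p2.png",[(0,0,255)]*len(m)+[(255,0,0)]*len(k))
overlay(b,[],(195,170,285,245),8.8,"p2r.png")
E
```

```text
t 15.2 pos [0.5488 0.0333 0.1664] turn units [-0.     0.001 -0.   ] shift AFTER turn units [ 0.02 -0.01  0.01] F [ 0.  -0.3 -0.2] w 14.5 toolz [-0.974  0.228  0.   ] q [ -5.   5. 102.  -0.  73.  98.]
```

View pics/p2.png

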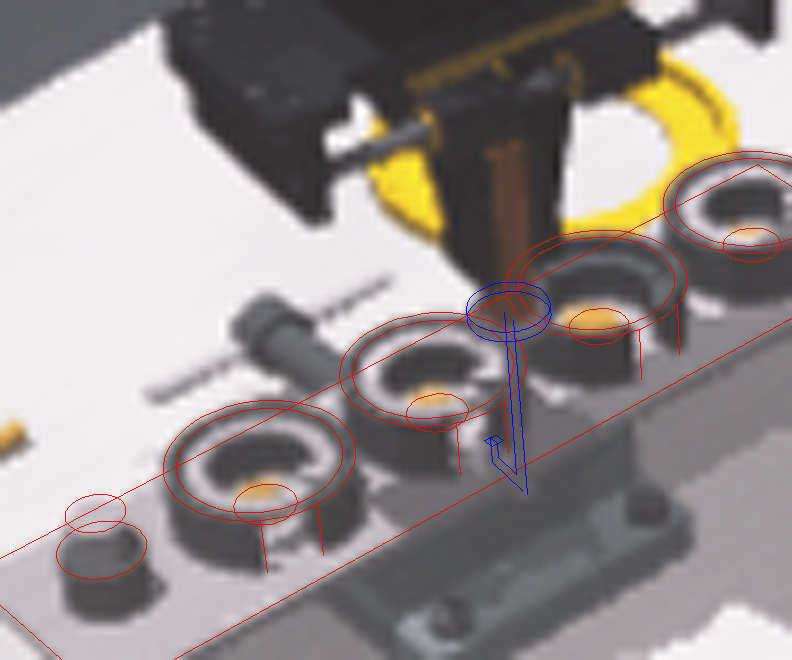

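View pics/p2r.png

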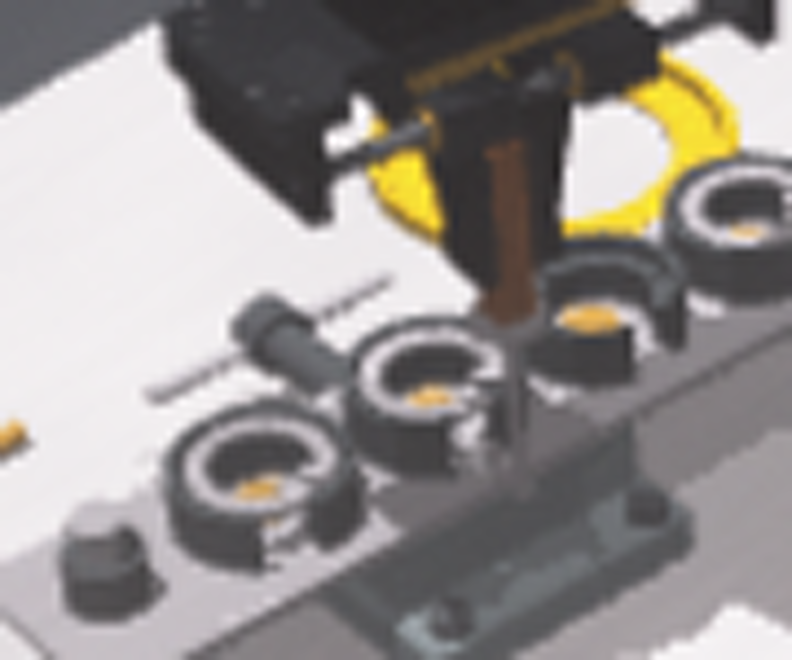

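{"fn": "apply_moves", "kwargs": {
  "moves": [
    [[0.1, -0.06, 0, 0, 0, 0, 10], [0, 0, -0.1, 0, 0, 0, 10], [0, 0, -0.2, 0, 0, 0, 10], [0, 0, -0.2, 0, 0, 0, 10], [0, 0, -0.2, 0, 0, 0, 10], [0, 0, -0.2, 0, 0, 0, 10], [0, 0, -0.15, 0, 0, 0, 10], [0, 0, -0.1, 0, 0, 0, 10], [0, 0, 0, 0, 0, 0, 10]]
  ]
}}

```text
time: 16.15
position: [0.5775, 0.0281, 0.1642]
tcp_rot: [5.4, 90.0, 172.2]
contact_force: [-1.1, 1.7, -0.4]
width: 0.015
```

Run:
```python
from h import *
P,a=pickpos(3,.031,.0035,.064)
plan(P+[0,0,.1],90+a)
b=read_camera("side")
k=pickmodel()
overlay(b,k,(205,180,265,235),13,"p3.png",[(255,0,0)]*len(k))
overlay(b,[],(205,180,265,235),13,"p3r.png")
```

```text
t 16.15 pos [0.5775 0.0281 0.1642] turn units [-0.  0. -0.] shift AFTER turn units [ 0.01 -0.01  0.01] F [-1.1  1.7 -0.4] w 15.0 toolz [-0.974  0.228  0.   ] q [-5.  9. 98.  0. 73. 98.]
```

View pics/p3r.png

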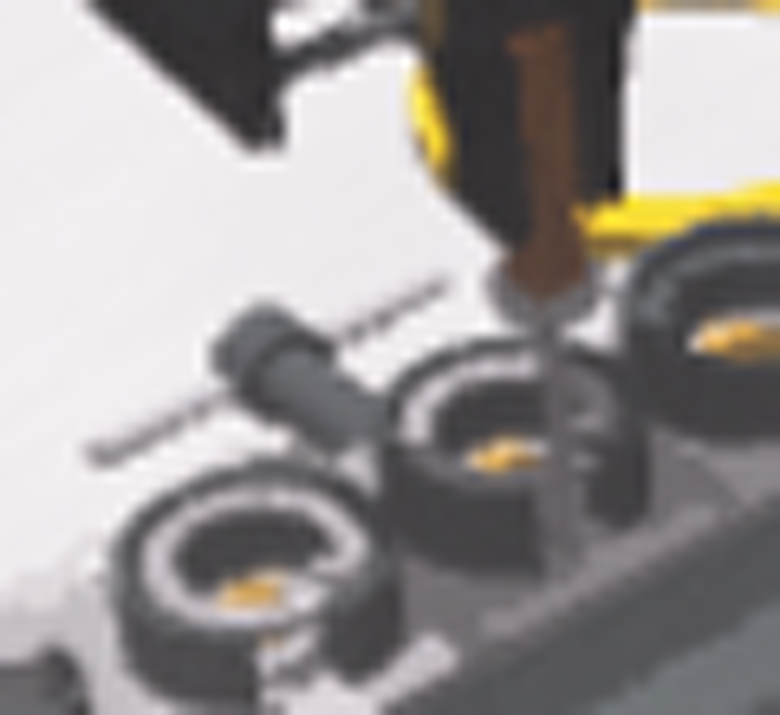

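View pics/p3.png

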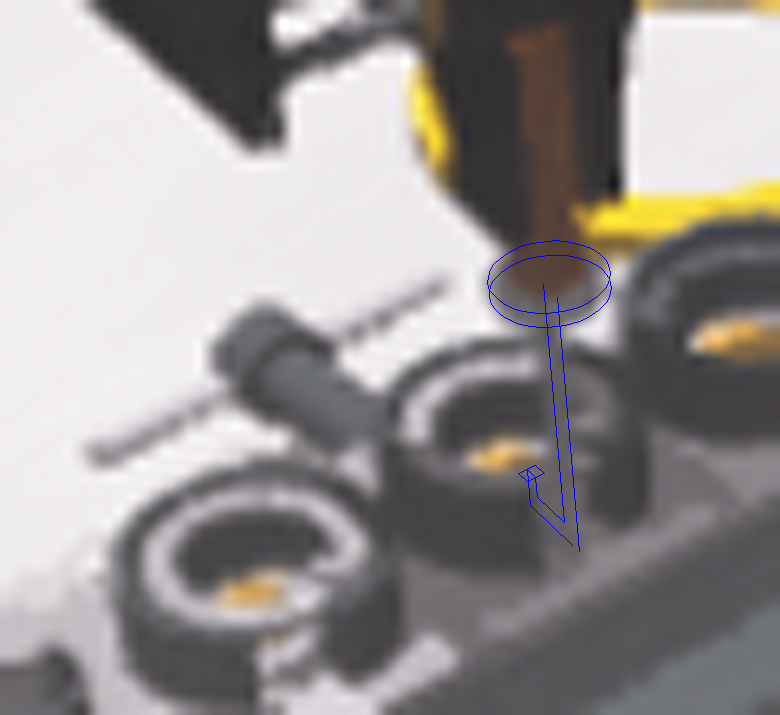

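{"fn": "apply_moves", "kwargs": {
  "moves": [
    [[-0.1, 0, 0, 0, 0, 0, 10], [-0.1, 0, 0, 0, 0, 0, 10], [-0.1, 0, 0, 0, 0, 0, 10], [-0.1, 0, 0, 0, 0, 0, 10], [-0.1, 0, 0, 0, 0, 0, 10], [-0.1, 0, 0, 0, 0, 0, 10], [-0.1, 0, 0, 0, 0, 0, 10], [-0.1, 0, 0, 0, 0, 0, 10], [0, 0, 0, 0, 0, 0, 10]]
  ]
}}

```text
time: 17.1
position: [0.5775, 0.0282, 0.1848]
tcp_rot: [-171.6, 90.0, -4.8]
contact_force: [0.3, 1.0, -0.4]
width: 0.0147
```

Run:
```python
from h import *
b=read_camera("side")
overlay(b,[],(205,180,265,235),13,"p4r.png")
```

```text
(no output)
```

View pics/p4r.png

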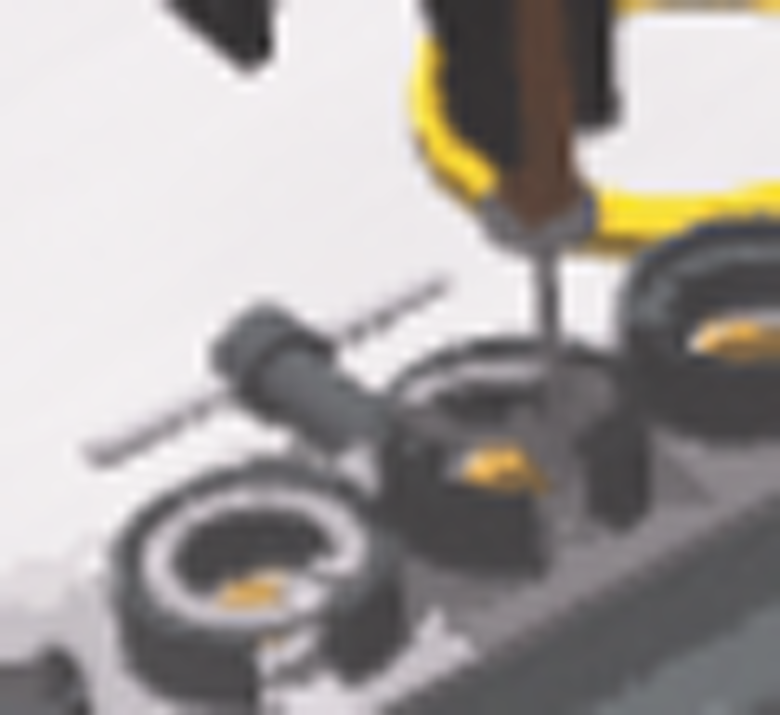

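The near side of the ring has come up on the toe at (550,400), so I'll keep lifting.

{"fn": "apply_moves", "kwargs": {
  "moves": [
    [[-0.15, 0, 0, 0, 0, 0, 10], [-0.15, 0, 0, 0, 0, 0, 10], [-0.15, 0, 0, 0, 0, 0, 10], [-0.15, 0, 0, 0, 0, 0, 10], [-0.15, 0, 0, 0, 0, 0, 10], [-0.15, 0, 0, 0, 0, 0, 10], [-0.15, 0, 0, 0, 0, 0, 10], [-0.2, 0, 0, 0, 0, 0, 10], [-0.2, 0, 0, 0, 0, 0, 10], [-0.2, 0, 0, 0, 0, 0, 10], [-0.2, 0, 0, 0, 0, 0, 10], [-0.2, 0, 0, 0, 0, 0, 10], [-0.2, 0, 0, 0, 0, 0, 10], [-0.2, 0, 0, 0, 0, 0, 10], [-0.2, 0, 0, 0, 0, 0, 10], [-0.2, 0, 0, 0, 0, 0, 10], [0, 0, 0, 0, 0, 0, 10], [0, 0, 0, 0, 0, 0, 10]]
  ]
}}

```text
time: 18.95
position: [0.5773, 0.0282, 0.2556]
tcp_rot: [-177.7, 90.0, -10.9]
contact_force: [0.4, -0.2, -1.4]
width: 0.0151
```

Run:
```python
from h import *
b=read_camera("side")
overlay(b,[],(205,155,275,220),11,"p5r.png")
b=read_camera("top");save(b,"p5t.png")
```

```text
(no output)
```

View pics/p5r.png

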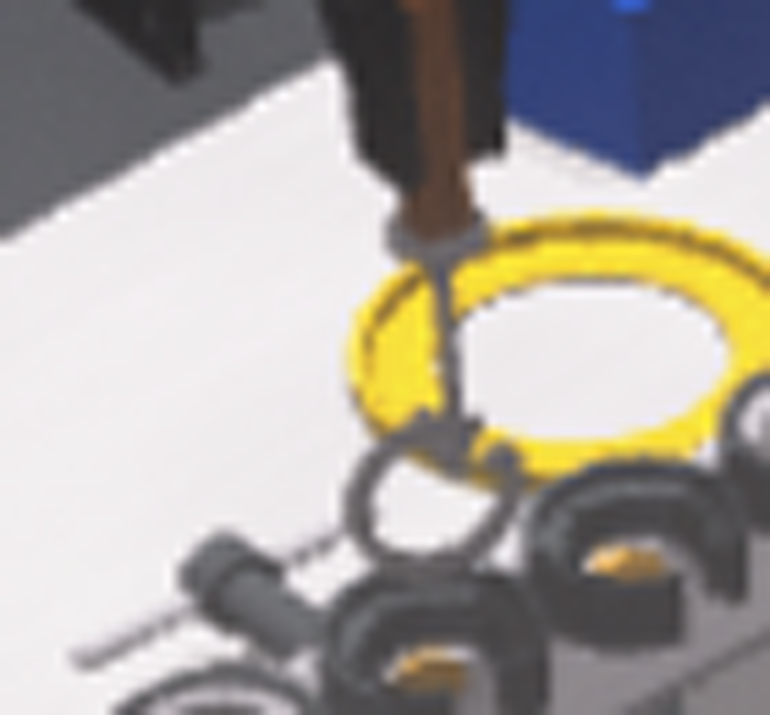

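View pics/p5t.png

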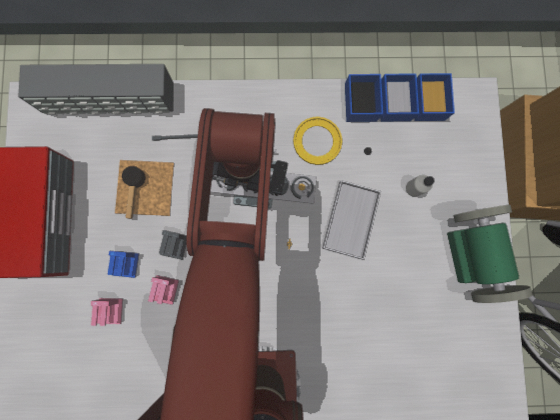

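The ring hangs on the toe, side crop (430,490). Next I'll get the tray pose from its corners.

```bash
cat >> h.py <<'E'
def traypose(p,name=None):
    r=regions_of(p,"tray")
    r=[d for d in r][0]; m=r["region"].astype(np.uint8)
    c=max(cv2.findContours(m,cv2.RETR_EXTERNAL,cv2.CHAIN_APPROX_NONE)[0],key=cv2.contourArea)
    (cx,cy),(a,b),ang=cv2.minAreaRect(c); box=cv2.boxPoints(((cx,cy),(a,b),ang))
    W=np.array([ray(p,u,v,.02) for u,v in box])
    ctr=W.mean(0); e=[W[1]-W[0],W[2]-W[1]]; L=max(e,key=np.linalg.norm); L=L*np.sign(L[0])
    print("tray conf",r["confidence"],"ctr",np.round(ctr,4),"yaw",np.degrees(np.arctan2(L[1],L[0])),"len",[np.linalg.norm(x) for x in e],"box",box.round(1).tolist())
    return ctr,np.arctan2(L[1],L[0])
E
python3 - <<'E'
from h import *
p=read_camera("top");c,y=traypose(p)
for d in pinpoint(p,"tray")[:2]: print(w(p,d["location"]))
c=[.4925,-.287]
ps=[T(c[0],c[1],y,rect(-.11,.11,-.065,.065,z)) for z in(0,.028)]+[T(c[0],c[1],y,rect(-.106,.106,-.061,.061,.004))]
overlay(p,ps,(310,170,395,270),6,"tr.png")
E
```

```text
tray conf 0.57 ctr [ 0.4958 -0.2874  0.02  ] yaw -16.214970737091818 len [np.float64(0.22742383823594184), np.float64(0.13708969055782605)] box [[321.3999938964844, 248.89999389648438], [339.20001220703125, 178.8000030517578], [381.6000061035156, 189.60000610351562], [363.79998779296875, 259.70001220703125]]
[ 0.49529886 -0.28798221 -0.0024884 ]
```

View pics/tr.png

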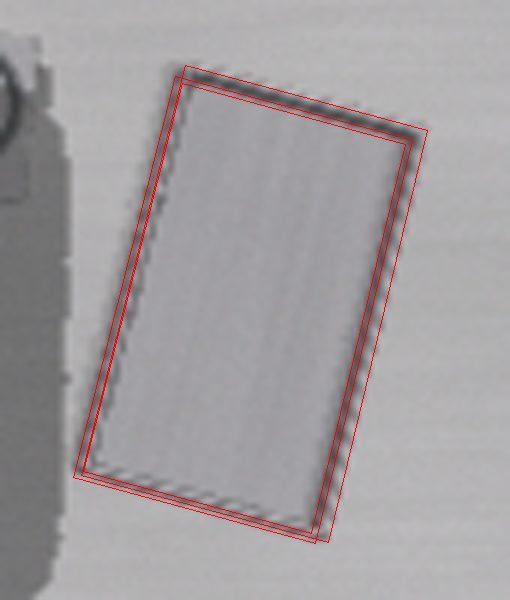

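```bash
cat >> h.py <<'E'
TR=[.4925,-.287,np.radians(-16)]
def tp(x,y,z): return T(*TR,[[x,y,z]])[0]
E
python3 - <<'E'
from h import *
plan(tp(-.072,.032,.1+.07),90-16)
E
```

```text
t 19.2 pos [0.5771 0.0282 0.2552] turn units [ 0.062  0.001 -0.   ] shift AFTER turn units [ 3.41 11.77  2.66] F [-0.1 -0.6 -0.9] w 15.1 toolz [-0.961  0.276  0.   ] q [-5.  5. 92.  0. 83. 98.]
```

{"fn": "apply_moves", "kwargs": {
  "moves": [
    [[0, 0.2, 0.05, 0.062, 0, 0, 10], [0, 0.4, 0.1, 0, 0, 0, 10], [0, 0.65, 0.15, 0, 0, 0, 10], [0, 0.65, 0.15, 0, 0, 0, 10], [0, 0.65, 0.15, 0, 0, 0, 10], [0, 0.65, 0.15, 0, 0, 0, 10], [0, 0.65, 0.15, 0, 0, 0, 10], [0, 0.65, 0.15, 0, 0, 0, 10], [0, 0.65, 0.15, 0, 0, 0, 10], [0, 0.65, 0.15, 0, 0, 0, 10], [0, 0.65, 0.15, 0, 0, 0, 10], [0, 0.65, 0.15, 0, 0, 0, 10], [0, 0.65, 0.15, 0, 0, 0, 10], [0, 0.65, 0.15, 0, 0, 0, 10], [0, 0.65, 0.15, 0, 0, 0, 10], [0, 0.65, 0.15, 0, 0, 0, 10], [0, 0.65, 0.15, 0, 0, 0, 10], [0, 0.65, 0.15, 0, 0, 0, 10], [0, 0.5, 0.1, 0, 0, 0, 10], [0, 0.2, 0, 0, 0, 0, 10]]
  ]
}}

```text
time: 21.2
position: [0.4323, -0.2362, 0.2557]
tcp_rot: [127.3, 90.0, -68.8]
contact_force: [0.1, 0.5, -1.2]
width: 0.0151
```

Run:
```python
from h import *
plan(tp(-.072,.032,.1+.06),90-16)
shot("q1.png",(300,170,395,270),(280,150,380,240),4,4)
```

```text
t 21.2 pos [ 0.4323 -0.2362  0.2557] turn units [-0.002 -0.    -0.   ] shift AFTER turn units [3.83 0.01 0.01] F [ 0.1  0.5 -1.2] w 15.1 toolz [-0.961  0.276  0.   ] q [-38.  -7. 104.  -0.  83.  68.]
(400, 780, 3)
```

View pics/q1.png

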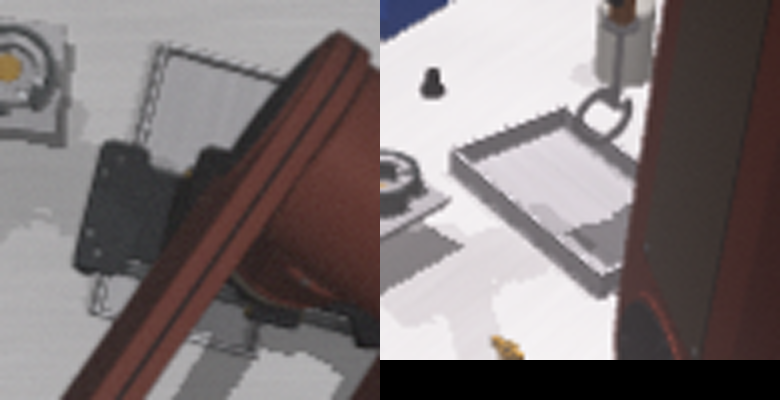

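{"fn": "apply_moves", "kwargs": {
  "moves": [
    [[0.4, 0, 0, 0, 0, 0, 10], [0.5, 0, 0, 0, 0, 0, 10], [0.5, 0, 0, 0, 0, 0, 10], [0.5, 0, 0, 0, 0, 0, 10], [0.5, 0, 0, 0, 0, 0, 10], [0.5, 0, 0, 0, 0, 0, 10], [0.4, 0, 0, 0, 0, 0, 10], [0.3, 0, 0, 0, 0, 0, 10], [0.2, 0, 0, 0, 0, 0, 10], [0.2, 0, 0, 0, 0, 0, 10], [0.15, 0, 0, 0, 0, 0, 10], [0.15, 0, 0, 0, 0, 0, 10], [0.15, 0, 0, 0, 0, 0, 10], [0.15, 0, 0, 0, 0, 0, 10], [0.15, 0, 0, 0, 0, 0, 10], [0.15, 0, 0, 0, 0, 0, 10], [0.15, 0, 0, 0, 0, 0, 10], [0.15, 0, 0, 0, 0, 0, 10], [0, 0, 0, 0, 0, 0, 10]]
  ]
}}

```text
time: 23.2
position: [0.4329, -0.2346, 0.1248]
tcp_rot: [-22.0, 89.9, 142.0]
contact_force: [-0.2, 0.0, -0.6]
width: 0.0151
```

Run:
```python
from h import *
plan(tp(-.072,.032,.125),90-16)
shot("q2.png",(300,170,395,270),(290,160,355,235),4,6)
```

```text
t 23.2 pos [ 0.4329 -0.2346  0.1248] turn units [0.    0.001 0.001] shift AFTER turn units [-0.01  0.08  0.01] F [-0.2  0.  -0.6] w 15.1 toolz [-0.961  0.276  0.   ] q [-38.  -0. 112.   0.  68.  68.]
(450, 770, 3)
```

View pics/q2.png

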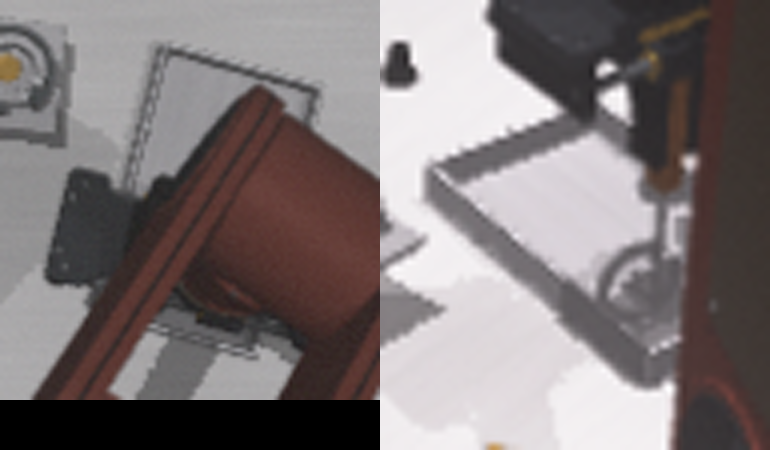

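The ring stands on the tray floor with the toe at mid-ring, crop (640,280). Now I'll push it forward.

{"fn": "apply_moves", "kwargs": {
  "moves": [
    [[0, 0, -0.1, 0, 0, 0, 10], [0, 0, -0.15, 0, 0, 0, 10], [0, 0, -0.2, 0, 0, 0, 10], [0, 0, -0.2, 0, 0, 0, 10], [0, 0, -0.2, 0, 0, 0, 10], [0, 0, -0.1, 0, 0, 0, 10], [0, 0, 0, 0, 0, 0, 10], [0, 0, 0, 0, 0, 0, 10]]
  ]
}}

```text
time: 24.1
position: [0.456, -0.2413, 0.1254]
tcp_rot: [-17.5, 90.0, 146.6]
contact_force: [-0.2, 0.4, -0.2]
width: 0.0147
```

Run:
```python
from h import *
plan(tp(-.072,.032,.125),90-16)
b=read_camera("side");overlay(b,[],(290,160,355,235),8,"q3.png")
```

```text
t 24.1 pos [ 0.456  -0.2413  0.1254] turn units [0.001 0.001 0.   ] shift AFTER turn units [0.02 0.07 0.97] F [-0.2  0.4 -0.2] w 14.7 toolz [-0.961  0.276  0.   ] q [-37.   3. 109.  -0.  68.  69.]
```

View pics/q3.png

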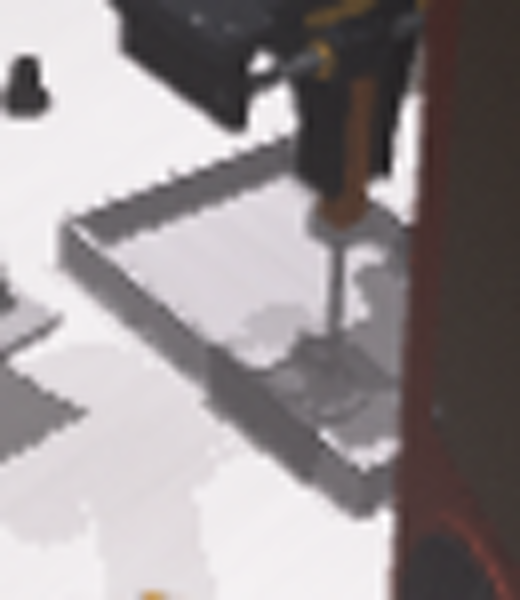

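{"fn": "apply_moves", "kwargs": {
  "moves": [
    [[-0.3, 0, 0, 0, 0, 0, 10], [-0.4, 0, 0, 0, 0, 0, 10], [-0.5, 0, 0, 0, 0, 0, 10], [-0.5, 0, 0, 0, 0, 0, 10], [-0.5, 0, 0, 0, 0, 0, 10], [0, 0, 0, 0, 0, 0, 10]]
  ]
}}

```text
time: 24.75
position: [0.4575, -0.2424, 0.1836]
tcp_rot: [159.7, 89.7, -36.3]
contact_force: [-0.4, -0.3, -0.9]
width: 0.0151
```

Run:
```python
from h import *
b=read_camera("side");overlay(b,[],(290,160,355,235),8,"q4.png")
```

```text
(no output)
```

View pics/q4.png

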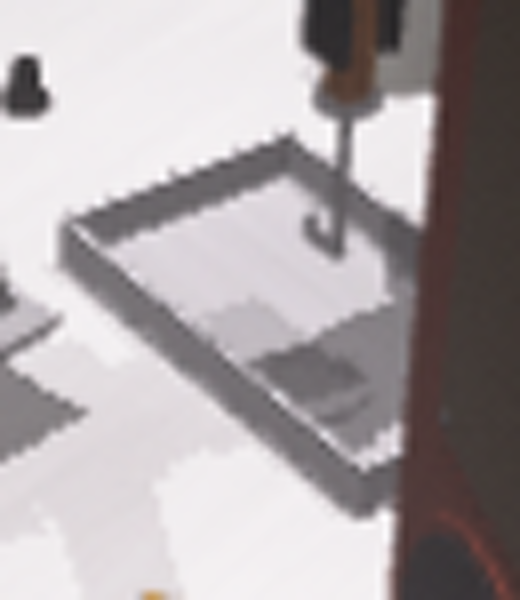

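The toe is free and the ring stayed in the tray, in shadow at crop (310,385). Cup 4 is next.

Run:
```python
from h import *
P,a=pickpos(4,.060,.0035,.064)
plan(P+[0,0,.1+.02],90+a)
```

```text
t 24.8 pos [ 0.4569 -0.242   0.1822] turn units [ 0.192 -0.004 -0.001] shift AFTER turn units [ -0.07 -14.95   2.18] F [ 0.3 -0.7 -1. ] w 14.8 toolz [-0.909  0.417  0.   ] q [-37.  -0. 106.   0.  74.  69.]
```

{"fn": "apply_moves", "kwargs": {
  "moves": [
    [[-0.5, 0, 0.2, 0.096, 0, 0, 10], [-0.5, -0.5, 0.2, 0.096, 0, 0, 10], [0, -1, 0.2, 0, 0, 0, 10], [0, -1, 0.2, 0, 0, 0, 10], [0, -1, 0.2, 0, 0, 0, 10], [0, -1, 0.2, 0, 0, 0, 10], [0, -1, 0.2, 0, 0, 0, 10], [0, -1, 0.2, 0, 0, 0, 10], [0, -1, 0.2, 0, 0, 0, 10], [0, -1, 0.2, 0, 0, 0, 10], [0, -1, 0.18, 0, 0, 0, 10], [0, -1, 0, 0, 0, 0, 10], [0, -1, 0, 0, 0, 0, 10], [0, -1, 0, 0, 0, 0, 10], [0, -1, 0, 0, 0, 0, 10], [0, -0.95, 0, 0, 0, 0, 10], [0, -0.5, 0, 0, 0, 0, 10], [0, 0, 0, 0, 0, 0, 10], [0, 0, 0, 0, 0, 0, 10]]
  ]
}}

```text
time: 26.7
position: [0.5605, 0.1199, 0.205]
tcp_rot: [53.3, 89.9, -151.3]
contact_force: [-1.0, -1.0, -0.5]
width: 0.015
```

Run:
```python
from h import *
P,a=pickpos(4,.060,.0035,.064)
plan(P+[0,0,.1],90+a)
p=read_camera("top");overlay(p,[],(300,170,395,270),6,"q5.png")
```

```text
t 26.7 pos [0.5605 0.1199 0.205 ] turn units [ 0.001  0.001 -0.001] shift AFTER turn units [ 1.64 -0.07 -0.09] F [-1.  -1.  -0.5] w 15.0 toolz [-0.909  0.417  0.   ] q [  4.   6.  96.  -0.  77. 119.]
```

View pics/q5.png

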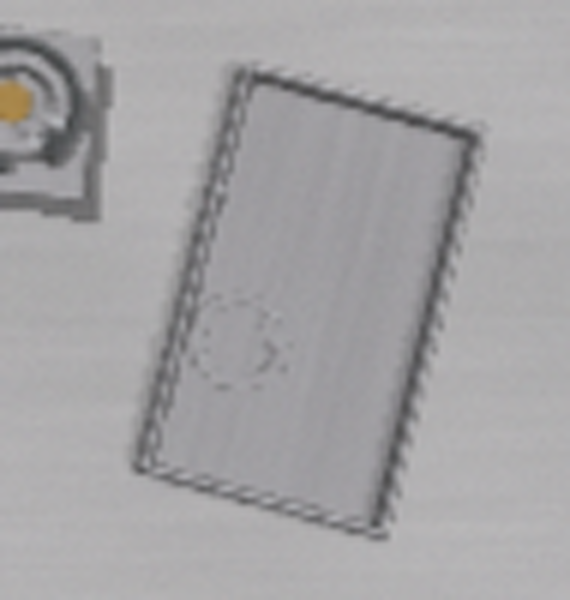

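The first ring lies flat in the tray at crop (240,345). Now I'll enter cup 4.

{"fn": "apply_moves", "kwargs": {
  "moves": [
    [[0.5, -0.07, -0.09, 0, 0, 0, 10], [0.6, 0, 0, 0, 0, 0, 10], [0.54, 0, 0, 0, 0, 0, 10], [0, 0, 0, 0, 0, 0, 10], [0, 0, -0.2, 0, 0, 0, 10], [0, 0, -0.2, 0, 0, 0, 10], [0, 0, -0.2, 0, 0, 0, 10], [0, 0, -0.2, 0, 0, 0, 10], [0, 0, -0.2, 0, 0, 0, 10], [0, 0, -0.16, 0, 0, 0, 10], [0, 0, 0, 0, 0, 0, 10]]
  ]
}}

```text
time: 27.85
position: [0.5907, 0.1086, 0.1646]
tcp_rot: [-164.2, 90.0, -8.9]
contact_force: [0.3, 1.0, -1.7]
width: 0.0144
```

Run:
```python
from h import *
P,a=pickpos(4,.031,.0035,.064)
plan(P+[0,0,.1],90+a)
b=read_camera("side");overlay(b,pickmodel()[:1],(190,190,250,245),13,"q6.png")
```

```text
t 27.85 pos [0.5907 0.1086 0.1646] turn units [-0. -0.  0.] shift AFTER turn units [0.02 0.02 0.03] F [ 0.3  1.  -1.7] w 14.4 toolz [-0.909  0.417  0.   ] q [  3.  12.  95.  -0.  73. 118.]
```

View pics/q6.png

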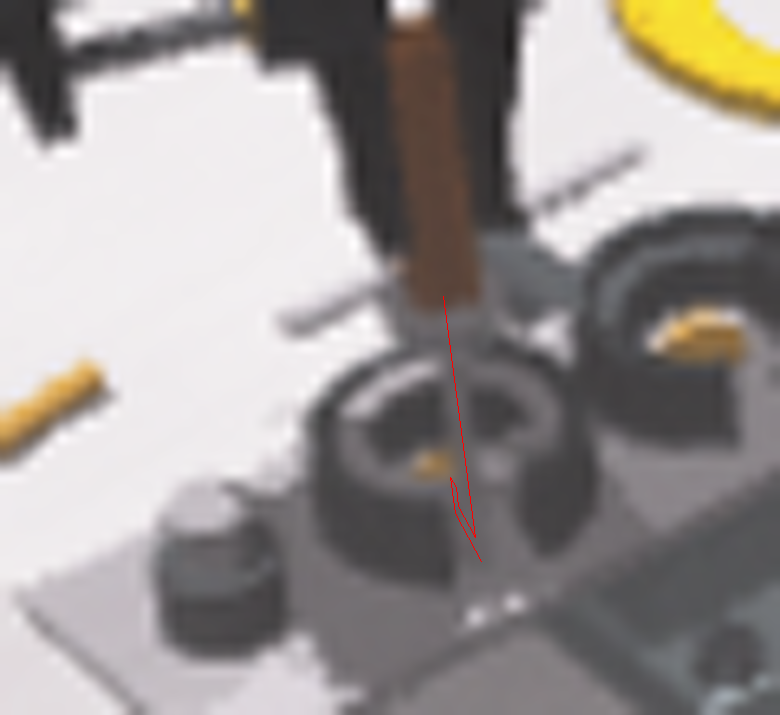

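{"fn": "apply_moves", "kwargs": {
  "moves": [
    [[-0.1, 0, 0, 0, 0, 0, 10], [-0.1, 0, 0, 0, 0, 0, 10], [-0.1, 0, 0, 0, 0, 0, 10], [-0.1, 0, 0, 0, 0, 0, 10], [-0.1, 0, 0, 0, 0, 0, 10], [-0.1, 0, 0, 0, 0, 0, 10], [-0.1, 0, 0, 0, 0, 0, 10], [-0.1, 0, 0, 0, 0, 0, 10], [-0.15, 0, 0, 0, 0, 0, 10], [-0.15, 0, 0, 0, 0, 0, 10], [-0.15, 0, 0, 0, 0, 0, 10], [-0.15, 0, 0, 0, 0, 0, 10], [-0.15, 0, 0, 0, 0, 0, 10], [-0.15, 0, 0, 0, 0, 0, 10], [-0.15, 0, 0, 0, 0, 0, 10]]
  ]
}}

```text
time: 29.4
position: [0.5901, 0.1089, 0.2111]
tcp_rot: [-113.3, 90.0, 42.1]
contact_force: [0.2, 0.2, -1.3]
width: 0.015
```

{"fn": "apply_moves", "kwargs": {
  "moves": [
    [[-0.2, 0, 0, 0, 0, 0, 10], [-0.2, 0, 0, 0, 0, 0, 10], [-0.2, 0, 0, 0, 0, 0, 10], [-0.2, 0, 0, 0, 0, 0, 10], [-0.2, 0, 0, 0, 0, 0, 10], [-0.2, 0, 0, 0, 0, 0, 10], [-0.2, 0, 0, 0, 0, 0, 10], [-0.2, 0, 0, 0, 0, 0, 10], [-0.2, 0, 0, 0, 0, 0, 10], [0, 0, 0, 0, 0, 0, 10], [0, 0, 0, 0, 0, 0, 10]]
  ]
}}

```text
time: 30.5
position: [0.5902, 0.1089, 0.2559]
tcp_rot: [-151.8, 90.0, 3.5]
contact_force: [-0.4, 0.1, -1.8]
width: 0.0146
```

Run:
```python
from h import *
plan(tp(-.072,-.030,.1+.156),90-16)
b=read_camera("side");overlay(b,[],(185,160,255,230),9,"q7.png")
```

```text
t 30.5 pos [0.5902 0.1089 0.2559] turn units [-0.192 -0.     0.   ] shift AFTER turn units [-0.   17.5   2.27] F [-0.4  0.1 -1.8] w 14.6 toolz [-0.961  0.276  0.   ] q [  3.   8.  89.   0.  83. 118.]
```

View pics/q7.png

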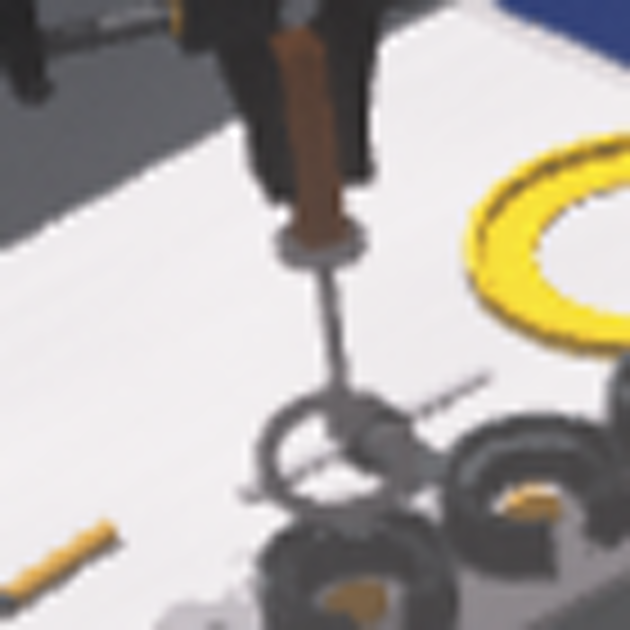

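Ring 4 hangs on the toe. I'll check the tray before moving.

Run:
```python
from h import *
p=read_camera("top");traypose(p)
for q in("mallet",): print([np.round(w(p,d["location"]),3) for d in pinpoint(p,q)[:2]])
```

```text
tray conf 0.61 ctr [ 0.6247 -0.0572  0.02  ] yaw 80.77399517093544 len [np.float64(0.19920725423500585), np.float64(0.2536018449642714)] box [[232.3000030517578, 204.5], [241.39999389648438, 142.60000610351562], [320.79998779296875, 154.1999969482422], [311.79998779296875, 216.10000610351562]]
[array([0.635, 0.384, 0.003])]
```

{"fn": "apply_moves", "kwargs": {
  "moves": [
    [[0, 0.3, 0.1, -0.096, 0, 0, 10], [0, 0.6, 0.15, -0.096, 0, 0, 10], [0, 0.8, 0.15, 0, 0, 0, 10], [0, 0.8, 0.15, 0, 0, 0, 10], [0, 0.8, 0.15, 0, 0, 0, 10], [0, 0.8, 0.15, 0, 0, 0, 10], [0, 0.8, 0.15, 0, 0, 0, 10], [0, 0.8, 0.15, 0, 0, 0, 10], [0, 0.8, 0.15, 0, 0, 0, 10], [0, 0.8, 0.15, 0, 0, 0, 10], [0, 0.8, 0.15, 0, 0, 0, 10], [0, 0.8, 0.15, 0, 0, 0, 10], [0, 0.8, 0.15, 0, 0, 0, 10], [0, 0.8, 0.1, 0, 0, 0, 10], [0, 0.8, 0, 0, 0, 0, 10], [0, 0.8, 0, 0, 0, 0, 10], [0, 0.8, 0, 0, 0, 0, 10], [0, 0.8, 0, 0, 0, 0, 10], [0, 0.8, 0, 0, 0, 0, 10], [0, 0.8, 0, 0, 0, 0, 10]]
  ]
}}

```text
time: 32.7
position: [0.4344, -0.2443, 0.2557]
tcp_rot: [-23.1, 90.0, 140.9]
contact_force: [0.5, -0.5, -1.2]
width: 0.0145
```

Run:
```python
from h import *
plan(tp(-.072,-.030,.1+.156),90-16)
```

```text
t 32.7 pos [ 0.4344 -0.2443  0.2557] turn units [0. 0. 0.] shift AFTER turn units [-0.01  2.2   0.18] F [ 0.5 -0.5 -1.2] w 14.5 toolz [-0.961  0.276  0.   ] q [-38.  -6. 104.   0.  83.  68.]
```

{"fn": "apply_moves", "kwargs": {
  "moves": [
    [[0, 0.8, 0.09, 0, 0, 0, 10], [0, 0.8, 0.09, 0, 0, 0, 10], [0, 0.4, 0, 0, 0, 0, 10], [0, 0.2, 0, 0, 0, 0, 10], [0, 0, 0, 0, 0, 0, 10]]
  ]
}}

```text
time: 33.2
position: [0.4153, -0.2954, 0.2557]
tcp_rot: [-72.3, 90.0, 91.7]
contact_force: [0.7, 0.6, -0.4]
width: 0.0148
```

Run:
```python
from h import *
plan(tp(-.072,-.030,.125),90-16)
tr=[T(*TR,rect(-.11,.11,-.065,.065,.028))]
shot("q8.png",(300,170,395,270),(280,150,380,240),4,4,tr,tr)
```

```text
t 33.2 pos [ 0.4153 -0.2954  0.2557] turn units [-0.  0.  0.] shift AFTER turn units [5.23 0.03 0.01] F [ 0.7  0.6 -0.4] w 14.8 toolz [-0.961  0.276  0.   ] q [-44.  -5. 102.   0.  83.  62.]
(400, 780, 3)
```

View pics/q8.png

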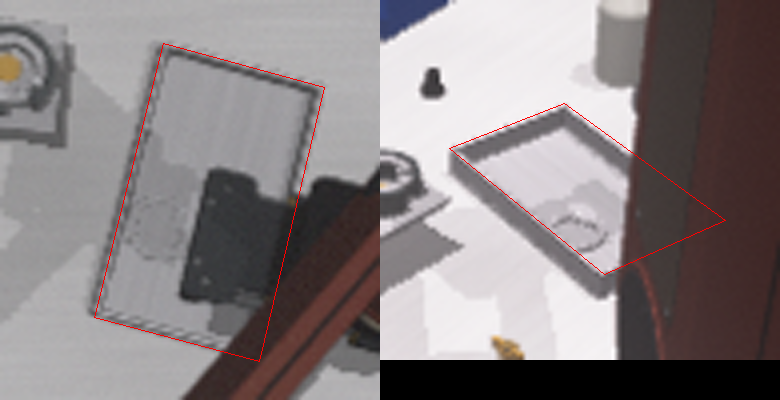

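{"fn": "apply_moves", "kwargs": {
  "moves": [
    [[0.4, 0.03, 0, 0, 0, 0, 10], [0.5, 0, 0, 0, 0, 0, 10], [0.5, 0, 0, 0, 0, 0, 10], [0.5, 0, 0, 0, 0, 0, 10], [0.5, 0, 0, 0, 0, 0, 10], [0.5, 0, 0, 0, 0, 0, 10], [0.4, 0, 0, 0, 0, 0, 10], [0.3, 0, 0, 0, 0, 0, 10], [0.2, 0, 0, 0, 0, 0, 10], [0.2, 0, 0, 0, 0, 0, 10], [0.15, 0, 0, 0, 0, 0, 10], [0.15, 0, 0, 0, 0, 0, 10], [0.15, 0, 0, 0, 0, 0, 10], [0.15, 0, 0, 0, 0, 0, 10], [0.15, 0, 0, 0, 0, 0, 10], [0.15, 0, 0, 0, 0, 0, 10], [0.15, 0, 0, 0, 0, 0, 10], [0.15, 0, 0, 0, 0, 0, 10], [0, 0, 0, 0, 0, 0, 10], [0, 0, 0, 0, 0, 0, 10]]
  ]
}}

```text
time: 35.3
position: [0.4151, -0.2959, 0.1257]
tcp_rot: [-33.1, 90.0, 130.9]
contact_force: [-0.8, -0.8, 0.2]
width: 0.0149
```

{"fn": "apply_moves", "kwargs": {
  "moves": [
    [[0, 0, -0.1, 0, 0, 0, 10], [0, 0, -0.15, 0, 0, 0, 10], [0, 0, -0.2, 0, 0, 0, 10], [0, 0, -0.2, 0, 0, 0, 10], [0, 0, -0.2, 0, 0, 0, 10], [0, 0, -0.1, 0, 0, 0, 10], [0, 0, 0, 0, 0, 0, 10], [0, 0, 0, 0, 0, 0, 10], [-0.3, 0, 0, 0, 0, 0, 10], [-0.4, 0, 0, 0, 0, 0, 10], [-0.5, 0, 0, 0, 0, 0, 10], [-0.5, 0, 0, 0, 0, 0, 10], [-0.5, 0, 0, 0, 0, 0, 10], [0, 0, 0, 0, 0, 0, 10]]
  ]
}}

```text
time: 36.7
position: [0.4393, -0.3037, 0.1839]
tcp_rot: [153.4, 89.7, -42.6]
contact_force: [0.2, -0.7, -0.6]
width: 0.0147
```

Run:
```python
from h import *
P,a=pickpos(1,.060,.0035,.064)
plan(P+[0,0,.1+.04],90+a)
tr=[T(*TR,rect(-.11,.11,-.065,.065,.028))]
shot("q9.png",(300,170,395,270),(280,150,380,240),4,4,tr,tr)
```

```text
t 36.7 pos [ 0.4393 -0.3037  0.1839] turn units [-0.572 -0.005 -0.004] shift AFTER turn units [-0.8  -5.96 -4.6 ] F [ 0.2 -0.7 -0.6] w 14.7 toolz [-0.986 -0.169 -0.   ] q [-43.   2. 104.   0.  74.  63.]
(400, 780, 3)
```

View pics/q9.png

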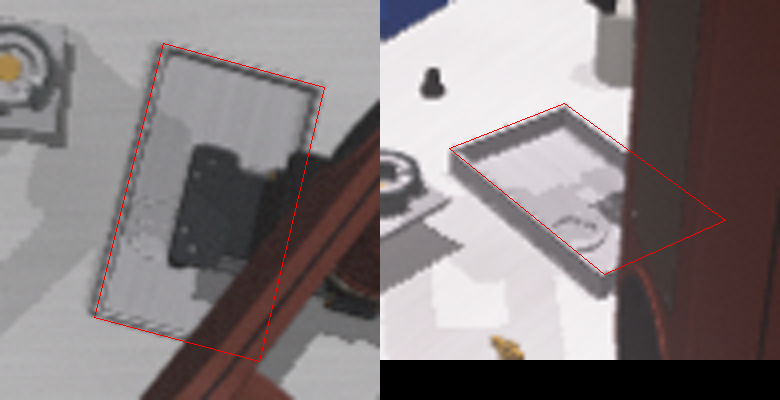

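{"fn": "apply_moves", "kwargs": {
  "moves": [
    [[-0.8, 0, 0, 0, 0, 0, 10], [-0.8, 0, 0, 0, 0, 0, 10], [-0.6, 0, 0, 0, 0, 0, 10], [0, -0.4, -0.3, -0.19, 0, 0, 10], [0, -0.5, -0.5, -0.19, 0, 0, 10], [0, -0.6, -0.6, -0.19, 0, 0, 10], [0, -0.9, -0.7, 0, 0, 0, 10], [0, -0.9, -0.7, 0, 0, 0, 10], [0, -0.9, -0.7, 0, 0, 0, 10], [0, -0.9, -0.6, 0, 0, 0, 10], [0, 0, 0, 0, 0, 0, 10]]
  ]
}}

```text
time: 37.9
position: [0.5288, -0.1659, 0.2352]
tcp_rot: [-80.4, 89.9, 109.5]
contact_force: [-0.5, -0.2, -0.5]
width: 0.0148
```

Run:
```python
from h import *
P,a=pickpos(1,.060,.0035,.064)
plan(P+[0,0,.1],90+a)
tr=[T(*TR,rect(-.11,.11,-.065,.065,.028))]
shot("r1.png",(300,170,395,270),(255,150,345,240),4,4,tr,tr)
```

```text
t 37.9 pos [ 0.5288 -0.1659  0.2352] turn units [0.003 0.    0.002] shift AFTER turn units [ 2.85 -1.13 -0.14] F [-0.5 -0.2 -0.5] w 14.8 toolz [-0.986 -0.169 -0.   ] q [-26.   3.  97.   0.  80.  55.]
(400, 740, 3)
```

View pics/r1.png

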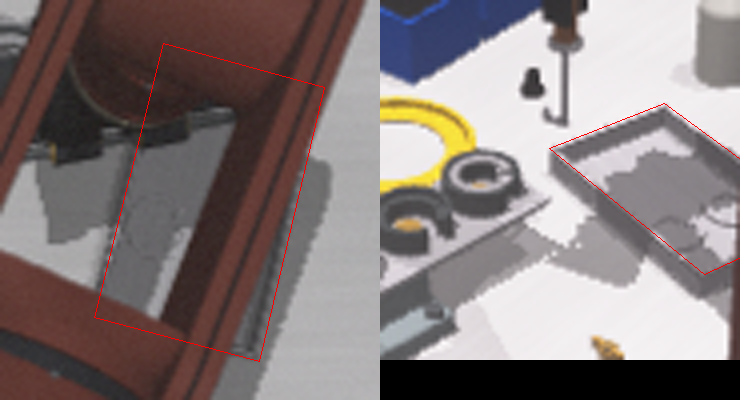

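The toe is free and both rings are in the tray. I'll approach cup 1.

{"fn": "apply_moves", "kwargs": {
  "moves": [
    [[0, -0.6, -0.1, 0, 0, 0, 10], [0, -0.55, -0.04, 0, 0, 0, 10], [0.7, 0, 0, 0, 0, 0, 10], [0.8, 0, 0, 0, 0, 0, 10], [0.8, 0, 0, 0, 0, 0, 10], [0.5, 0, 0, 0, 0, 0, 10], [0.04, 0, 0, 0, 0, 0, 10], [0, 0, 0, 0, 0, 0, 10]]
  ]
}}

```text
time: 38.8
position: [0.5267, -0.1398, 0.1651]
tcp_rot: [-72.9, 90.0, 116.7]
contact_force: [-0.1, 0.2, -0.3]
width: 0.0149
```

Run:
```python
from h import *
P,a=pickpos(1,.031,.004,.064)
plan(P+[0,0,.1],90+a)
b=read_camera("side");m=cupmodel();k=pickmodel()
overlay(b,m[1:6]+k,(250,165,310,225),11,"r2.png",[(0,0,255)]*5+[(255,0,0)]*len(k))
overlay(b,[],(250,165,310,225),11,"r2r.png")
```

```text
t 38.8 pos [ 0.5267 -0.1398  0.1651] turn units [-0.002  0.     0.   ] shift AFTER turn units [ 0.04 -0.11 -1.21] F [-0.1  0.2 -0.3] w 14.9 toolz [-0.986 -0.169 -0.   ] q [-23.   4. 103.   0.  73.  57.]
```

View pics/r2.png

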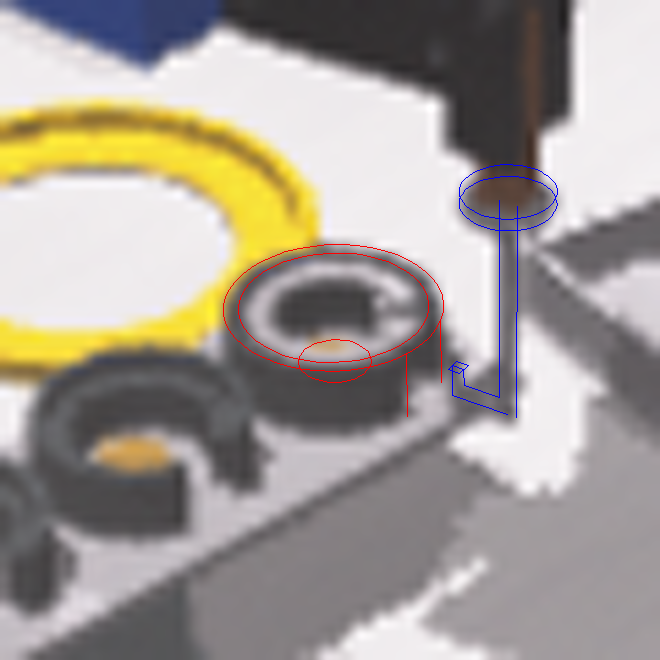

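View pics/r2r.png

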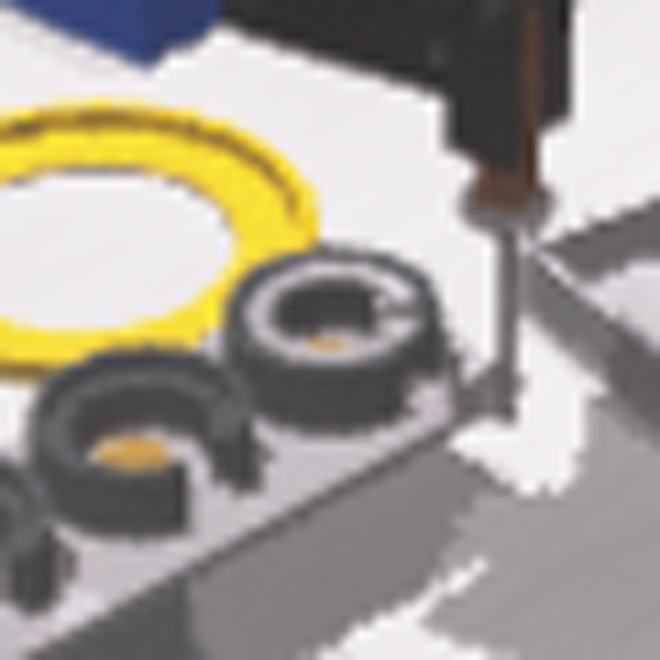

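{"fn": "apply_moves", "kwargs": {
  "moves": [
    [[0.04, -0.09, 0, 0, 0, 0, 10], [0, 0, -0.1, 0, 0, 0, 10], [0, 0, -0.2, 0, 0, 0, 10], [0, 0, -0.2, 0, 0, 0, 10], [0, 0, -0.2, 0, 0, 0, 10], [0, 0, -0.2, 0, 0, 0, 10], [0, 0, -0.2, 0, 0, 0, 10], [0, 0, -0.1, 0, 0, 0, 10], [0, 0, 0, 0, 0, 0, 10], [0, 0, 0, 0, 0, 0, 10]]
  ]
}}

```text
time: 39.85
position: [0.5558, -0.1326, 0.1637]
tcp_rot: [-24.5, 90.0, 165.1]
contact_force: [-0.0, -0.5, -0.4]
width: 0.0144
```

Run:
```python
from h import *
P,a=pickpos(1,.031,.004,.064)
plan(P+[0,0,.1],90+a)
b=read_camera("side")
overlay(b,[],(250,165,310,225),11,"r3r.png")
```

```text
t 39.85 pos [ 0.5558 -0.1326  0.1637] turn units [-0.002  0.     0.   ] shift AFTER turn units [-0.01 -0.02 -0.01] F [-0.  -0.5 -0.4] w 14.4 toolz [-0.986 -0.169 -0.   ] q [-21.   8.  99.  -0.  73.  59.]
```

View pics/r3r.png

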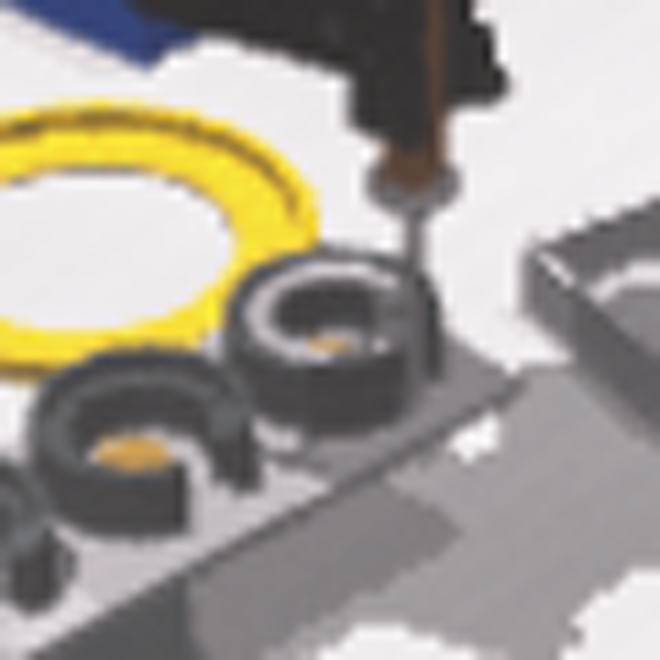

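{"fn": "apply_moves", "kwargs": {
  "moves": [
    [[-0.1, 0, 0, 0, 0, 0, 10], [-0.1, 0, 0, 0, 0, 0, 10], [-0.1, 0, 0, 0, 0, 0, 10], [-0.1, 0, 0, 0, 0, 0, 10], [-0.1, 0, 0, 0, 0, 0, 10], [-0.1, 0, 0, 0, 0, 0, 10], [-0.1, 0, 0, 0, 0, 0, 10], [-0.1, 0, 0, 0, 0, 0, 10], [-0.15, 0, 0, 0, 0, 0, 10], [-0.15, 0, 0, 0, 0, 0, 10], [-0.15, 0, 0, 0, 0, 0, 10], [-0.15, 0, 0, 0, 0, 0, 10], [-0.15, 0, 0, 0, 0, 0, 10], [-0.15, 0, 0, 0, 0, 0, 10], [-0.15, 0, 0, 0, 0, 0, 10]]
  ]
}}

```text
time: 41.4
position: [0.5559, -0.1327, 0.2103]
tcp_rot: [-33.8, 90.0, 155.8]
contact_force: [0.5, 0.6, -0.8]
width: 0.0149
```

{"fn": "apply_moves", "kwargs": {
  "moves": [
    [[-0.2, 0, 0, 0, 0, 0, 10], [-0.2, 0, 0, 0, 0, 0, 10], [-0.2, 0, 0, 0, 0, 0, 10], [-0.2, 0, 0, 0, 0, 0, 10], [-0.2, 0, 0, 0, 0, 0, 10], [-0.2, 0, 0, 0, 0, 0, 10], [-0.2, 0, 0, 0, 0, 0, 10], [-0.2, 0, 0, 0, 0, 0, 10], [-0.2, 0, 0, 0, 0, 0, 10], [0, 0, 0, 0, 0, 0, 10], [0, 0, 0, 0, 0, 0, 10]]
  ]
}}

```text
time: 42.5
position: [0.5559, -0.1327, 0.2551]
tcp_rot: [142.4, 90.0, -27.9]
contact_force: [0.7, 0.2, -1.3]
width: 0.0148
```

Run:
```python
from h import *
plan(tp(.018,.030,.1+.156),90-16)
tr=[T(*TR,rect(-.11,.11,-.065,.065,.028))]
shot("r4.png",(300,170,395,270),(255,150,345,240),4,4.5,tr,tr)
```

```text
t 42.5 pos [ 0.5559 -0.1327  0.2551] turn units [ 0.57 -0.   -0.  ] shift AFTER turn units [-0.04  5.43  0.02] F [ 0.7  0.2 -1.3] w 14.8 toolz [-0.961  0.276  0.   ] q [-21.   4.  93.  -0.  82.  59.]
(405, 785, 3)
```

View pics/r4.png

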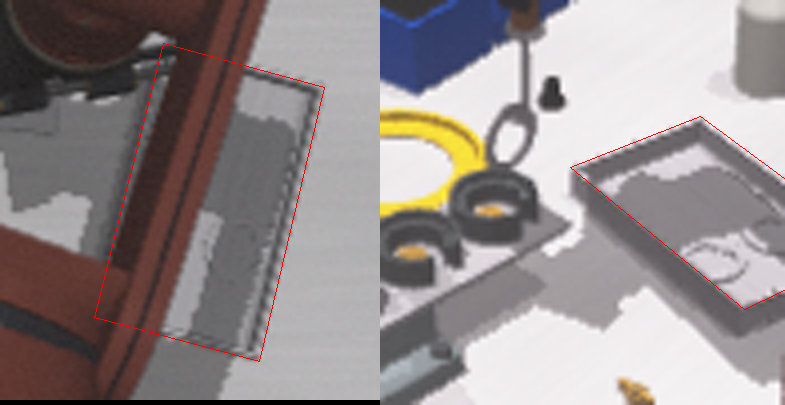

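{"fn": "apply_moves", "kwargs": {
  "moves": [
    [[0, 0, 0, 0.14, 0, 0, 10], [0, 0, 0, 0.15, 0, 0, 10], [0, 0, 0, 0.14, 0, 0, 10], [0, 0.1, 0, 0.14, 0, 0, 10], [0, 0.4, 0, 0, 0, 0, 10], [0, 0.6, 0, 0, 0, 0, 10], [0, 0.8, 0, 0, 0, 0, 10], [0, 0.8, 0, 0, 0, 0, 10], [0, 0.8, 0, 0, 0, 0, 10], [0, 0.8, 0, 0, 0, 0, 10], [0, 0.6, 0, 0, 0, 0, 10], [0, 0.4, 0, 0, 0, 0, 10], [0, 0.13, 0, 0, 0, 0, 10], [0, 0, 0, 0, 0, 0, 10], [0, 0, 0, 0, 0, 0, 10]]
  ]
}}

```text
time: 44.1
position: [0.5189, -0.2627, 0.255]
tcp_rot: [-69.7, 90.0, 94.4]
contact_force: [-0.4, -0.8, -1.2]
width: 0.0149
```

Run:
```python
from h import *
plan(tp(.018,.030,.125),90-16)
b=read_camera("side")
overlay(b,[T(*TR,rect(-.11,.11,-.065,.065,.028))],(280,130,360,230),5,"r5.png")
```

```text
t 44.1 pos [ 0.5189 -0.2627  0.255 ] turn units [0.001 0.    0.001] shift AFTER turn units [5.2  0.03 0.03] F [-0.4 -0.8 -1.2] w 14.9 toolz [-0.961  0.276  0.   ] q [-35.   6.  92.   0.  83.  71.]
```

View pics/r5.png

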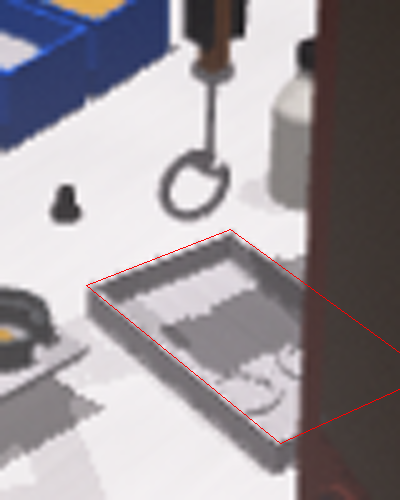

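{"fn": "apply_moves", "kwargs": {
  "moves": [
    [[0.4, 0.03, 0, 0, 0, 0, 10], [0.5, 0, 0, 0, 0, 0, 10], [0.5, 0, 0, 0, 0, 0, 10], [0.5, 0, 0, 0, 0, 0, 10], [0.5, 0, 0, 0, 0, 0, 10], [0.5, 0, 0, 0, 0, 0, 10], [0.4, 0, 0, 0, 0, 0, 10], [0.3, 0, 0, 0, 0, 0, 10], [0.2, 0, 0, 0, 0, 0, 10], [0.2, 0, 0, 0, 0, 0, 10], [0.15, 0, 0, 0, 0, 0, 10], [0.15, 0, 0, 0, 0, 0, 10], [0.15, 0, 0, 0, 0, 0, 10], [0.15, 0, 0, 0, 0, 0, 10], [0.15, 0, 0, 0, 0, 0, 10], [0.15, 0, 0, 0, 0, 0, 10], [0.15, 0, 0, 0, 0, 0, 10], [0.12, 0, 0, 0, 0, 0, 10], [0, 0, 0, 0, 0, 0, 10], [0, 0, 0, 0, 0, 0, 10]]
  ]
}}

```text
time: 46.15
position: [0.5186, -0.2639, 0.1258]
tcp_rot: [-28.8, 90.0, 135.2]
contact_force: [-0.5, 0.3, -0.7]
width: 0.0149
```

{"fn": "apply_moves", "kwargs": {
  "moves": [
    [[0, 0, -0.1, 0, 0, 0, 10], [0, 0, -0.15, 0, 0, 0, 10], [0, 0, -0.2, 0, 0, 0, 10], [0, 0, -0.2, 0, 0, 0, 10], [0, 0, -0.2, 0, 0, 0, 10], [0, 0, -0.1, 0, 0, 0, 10], [0, 0, 0, 0, 0, 0, 10], [0, 0, 0, 0, 0, 0, 10], [-0.3, 0, 0, 0, 0, 0, 10], [-0.4, 0, 0, 0, 0, 0, 10], [-0.5, 0, 0, 0, 0, 0, 10], [-0.5, 0, 0, 0, 0, 0, 10], [-0.5, 0, 0, 0, 0, 0, 10], [-0.5, 0, 0, 0, 0, 0, 10], [-0.5, 0, 0, 0, 0, 0, 10], [0, 0, 0, 0, 0, 0, 10]]
  ]
}}

```text
time: 47.75
position: [0.5426, -0.2713, 0.2087]
tcp_rot: [162.1, 89.7, -33.9]
contact_force: [0.9, -0.3, -1.1]
width: 0.0147
```

Run:
```python
from h import *
plan([.4215,.2665,.2424],90-12.6)
b=read_camera("side")
overlay(b,[T(*TR,rect(-.11,.11,-.065,.065,.028))],(280,130,360,230),5,"r6.png")
```

```text
t 47.75 pos [ 0.5426 -0.2713  0.2087] turn units [-0.075 -0.005 -0.002] shift AFTER turn units [ -1.35 -19.94   9.42] F [ 0.9 -0.3 -1.1] w 14.7 toolz [-0.976  0.218  0.   ] q [-34.  10.  91.   0.  78.  72.]
```

View pics/r6.png

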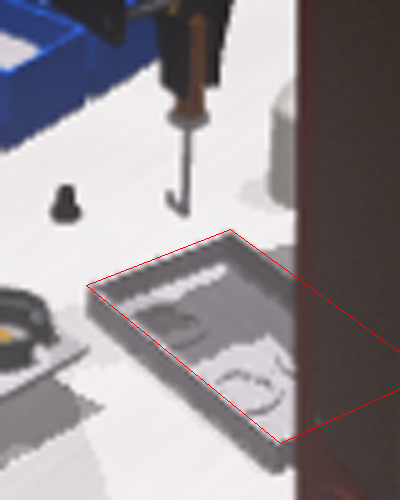

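All three rings are in the tray, at crop (175,325), (250,390) and (285,355), and the toe is free. Next I'll take the pick back to the fork.

{"fn": "apply_moves", "kwargs": {
  "moves": [
    [[-0.7, 0, 0.4, -0.075, 0, 0, 10], [-0.65, 0, 0.5, 0, 0, 0, 10], [0, -1, 0.5, 0, 0, 0, 10], [0, -1, 0.5, 0, 0, 0, 10], [0, -1, 0.5, 0, 0, 0, 10], [0, -1, 0.5, 0, 0, 0, 10], [0, -1, 0.5, 0, 0, 0, 10], [0, -1, 0.5, 0, 0, 0, 10], [0, -1, 0.5, 0, 0, 0, 10], [0, -1, 0.5, 0, 0, 0, 10], [0, -1, 0.5, 0, 0, 0, 10], [0, -1, 0.5, 0, 0, 0, 10], [0, -1, 0.5, 0, 0, 0, 10], [0, -1, 0.5, 0, 0, 0, 10], [0, -1, 0.5, 0, 0, 0, 10], [0, -1, 0.5, 0, 0, 0, 10], [0, -1, 0.5, 0, 0, 0, 10], [0, -1, 0.5, 0, 0, 0, 10], [0, -1, 0.5, 0, 0, 0, 10], [0, -1, 0, 0, 0, 0, 10]]
  ]
}}

```text
time: 49.8
position: [0.4089, 0.2217, 0.2387]
tcp_rot: [24.9, 89.9, -167.6]
contact_force: [0.2, 0.1, -0.0]
width: 0.0147
```

Run:
```python
from h import *
plan([.4215,.2665,.2424],90-12.6)
```

```text
t 49.8 pos [0.4089 0.2217 0.2387] turn units [ 0.001  0.002 -0.001] shift AFTER turn units [-0.15 -1.86 -0.1 ] F [ 0.2  0.1 -0. ] w 14.7 toolz [-0.976  0.218  0.   ] q [ 19. -10. 109.   0.  81. 121.]
```

{"fn": "apply_moves", "kwargs": {
  "moves": [
    [[-0.1, -0.8, -0.05, 0, 0, 0, 10], [0, -0.5, -0.05, 0, 0, 0, 10], [0, -0.2, 0, 0, 0, 0, 10], [0, 0, 0, 0, 0, 0, 10], [0, 0, 0, 0, 0, 0, 10]]
  ]
}}

```text
time: 50.3
position: [0.4209, 0.2558, 0.2416]
tcp_rot: [52.4, 89.9, -140.2]
contact_force: [0.0, -0.3, -0.5]
width: 0.0148
```

Run:
```python
from h import *
plan([.4213,.2663,.2424],90-12.6)
```

```text
t 50.3 pos [0.4209 0.2558 0.2416] turn units [-0.001  0.001 -0.001] shift AFTER turn units [-0.03 -0.41  0.07] F [ 0.  -0.3 -0.5] w 14.8 toolz [-0.976  0.218  0.   ] q [ 22.  -7. 105.  -0.  81. 125.]
```

{"fn": "apply_moves", "kwargs": {
  "moves": [
    [[0, -0.4, 0.07, 0, 0, 0, 10], [0, 0, 0, 0, 0, 0, 10], [0, 0, 0, 0, 0, 0, 10]]
  ]
}}

```text
time: 50.6
position: [0.4215, 0.2667, 0.2421]
tcp_rot: [116.7, 90.0, -75.9]
contact_force: [0.3, 0.1, -0.9]
width: 0.0149
```

Run:
```python
from h import *
plan([.4213,.2663,.115],90-12.6)
b=read_camera("side")
fs=[rect(-.026,.039,-.0055,.0055,.09),rect(-.026,.042,-.025,.025,.09)]
overlay(b,[T(.4211,.2663,-.22,P) for P in fs]+pickmodel(),(195,210,255,325),6,"s1.png")
```

```text
t 50.6 pos [0.4215 0.2667 0.2421] turn units [-0. -0. -0.] shift AFTER turn units [5.08 0.02 0.01] F [ 0.3  0.1 -0.9] w 14.9 toolz [-0.976  0.218  0.   ] q [ 23.  -6. 104.  -0.  81. 126.]
```

View pics/s1.png

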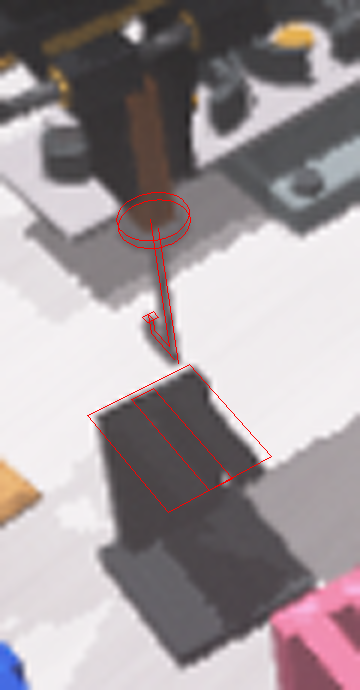

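{"fn": "apply_moves", "kwargs": {
  "moves": [
    [[0.4, 0.02, 0, 0, 0, 0, 10], [0.5, 0, 0, 0, 0, 0, 10], [0.5, 0, 0, 0, 0, 0, 10], [0.4, 0, 0, 0, 0, 0, 10], [0.4, 0, 0, 0, 0, 0, 10], [0.3, 0, 0, 0, 0, 0, 10], [0, 0, 0, 0, 0, 0, 10]]
  ]
}}

```text
time: 51.35
position: [0.4206, 0.2659, 0.178]
tcp_rot: [35.4, 89.9, -157.2]
contact_force: [0.1, 0.1, -1.1]
width: 0.0148
```

{"fn": "apply_moves", "kwargs": {
  "moves": [
    [[0.3, 0, 0, 0, 0, 0, 10], [0.3, 0, 0, 0, 0, 0, 10], [0.3, 0, 0, 0, 0, 0, 10], [0.3, 0, 0, 0, 0, 0, 10], [0.3, 0, 0, 0, 0, 0, 10], [0.3, 0, 0, 0, 0, 0, 10], [0.3, 0, 0, 0, 0, 0, 10], [0.2, 0, 0, 0, 0, 0, 10], [0.15, 0, 0, 0, 0, 0, 10], [0.08, 0, 0, 0, 0, 0, 10], [0, 0, 0, 0, 0, 0, 10], [0, 0, 0, 0, 0, 0, 10]]
  ]
}}

```text
time: 52.55
position: [0.4214, 0.2662, 0.1164]
tcp_rot: [34.2, 90.0, -158.4]
contact_force: [0.5, -0.6, -1.0]
width: 0.0148
```

{"fn": "apply_moves", "kwargs": {
  "moves": [
    [[0.04, 0, 0, 0, 0, 0, 10], [0, 0, 0, 0, 0, 0, 10], [0, 0, 0, 0, 0, 0, 20], [0, 0, 0, 0, 0, 0, 30], [0, 0, 0, 0, 0, 0, 50], [0, 0, 0, 0, 0, 0, 60], [0, 0, 0, 0, 0, 0, 60], [0, 0, 0, 0, 0, 0, 60]]
  ]
}}

```text
time: 53.35
position: [0.4215, 0.2663, 0.1153]
tcp_rot: [-124.4, 90.0, 43.0]
contact_force: [-0.6, 0.0, 0.6]
width: 0.052
```

Run:
```python
from h import *
plan([.4213,.2663,.115],90-12.6)
b=read_camera("side")
overlay(b,[],(195,230,255,325),6,"s2.png")
```

```text
t 53.35 pos [0.4215 0.2663 0.1153] turn units [-0. -0.  0.] shift AFTER turn units [ 0.01 -0.    0.01] F [-0.6  0.   0.6] w 52.0 toolz [-0.976  0.218  0.   ] q [ 23.   1. 112.   0.  67. 126.]
```

View pics/s2.png

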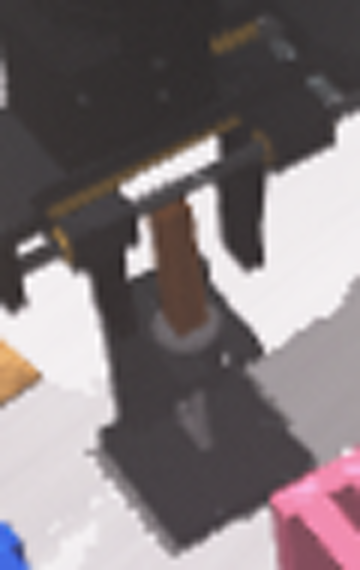

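The pick is hung upright. I'll retreat up and measure the mallet.

{"fn": "apply_moves", "kwargs": {
  "moves": [
    [[-0.5, 0, 0, 0, 0, 0, 60], [-0.8, 0, 0, 0, 0, 0, 70], [-0.8, 0, 0, 0, 0, 0, 70], [-0.8, 0, 0, 0, 0, 0, 70], [-0.8, 0, 0, 0, 0, 0, 70], [-0.5, 1, 0, 0, 0, 0, 70], [0, 1, 0, 0, 0, 0, 70], [0, 1, 0, 0, 0, 0, 70], [0, 1, 0, 0, 0, 0, 70], [0, 0, 0, 0, 0, 0, 70]]
  ]
}}

```text
time: 54.4
position: [0.3994, 0.1668, 0.2213]
tcp_rot: [165.5, 89.9, -27.2]
contact_force: [0.6, 0.3, 0.1]
width: 0.0701
```

Run:
```python
from h import *
o,P=gather(["mallet"],4)
for k,a in near(o["mallet"],(.637,.384),.08).items(): print(k,len(a),np.round(a.mean(0),4),np.round(a.std(0),4))
for c in P: np.savez("cal2_%s.npz"%c,**{k:P[c][k] for k in("img","fx","fy","cx","cy","R","t")})
overlay(P["top"],[],(110,155,180,220),8,"t.png");overlay(P["side"],[],(115,260,205,330),8,"m2.png")
overlay(P["top"],[],(100,150,400,270),2.6,"m3.png")
```

```text
side 4 [0.5891 0.3668 0.0011] [0.0009 0.0016 0.0033]
top 3 [0.586  0.3687 0.0028] [0.0013 0.0007 0.0012]
```

View pics/t.png

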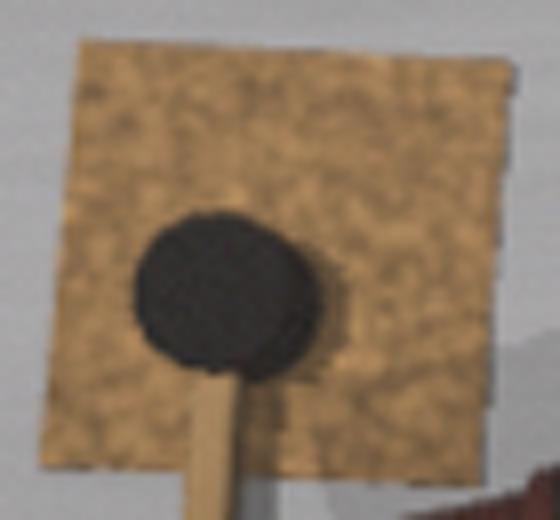

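View pics/m2.png

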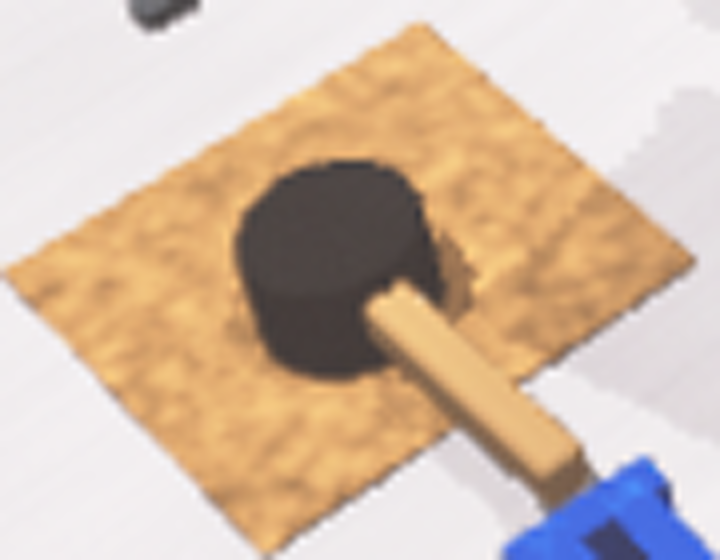

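View pics/m3.png

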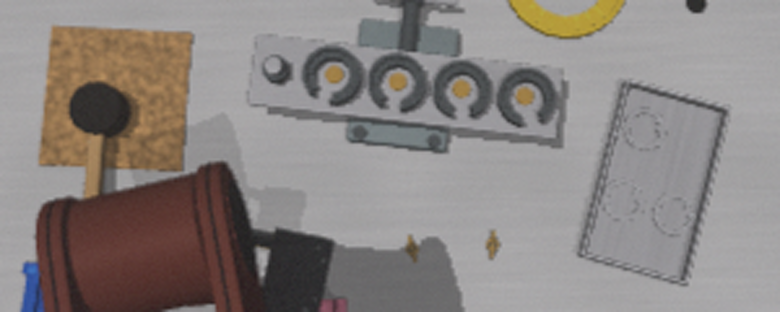

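The mallet was knocked aside. Its head is now at about (0.588, 0.368), still on the mat. All three rings are in the tray at (643,130), (622,200) and (670,215). Now I'll measure the handle's direction.

Run:
```python
from h import *
def ld(c):
    d=np.load("cal2_%s.npz"%c); return {k:(d[k] if d[k].ndim else float(d[k])) for k in d.files}
s=ld("side");t=ld("top")
A=ray(s,115+392/8,260+300/8,.037);B=ray(s,115+565/8,260+452/8,.037);print(A,B,np.degrees(np.arctan2(*(A-B)[1::-1])))
A=ray(t,110+220/8,155+378/8,.037);B=ray(t,110+208/8,155+515/8,.037);print(A,B,np.degrees(np.arctan2(*(A-B)[1::-1])))
for yw in(-6,-1,4):
    y=np.radians(yw);m=[T(.5875,.3678,y,P,.003) for P in (circ(0,0,.031,.044),circ(0,0,.031,0),rect(-.13,-.03,-.009,.009,.034))]
    overlay(t,m,(110,155,180,225),5,"a.png");overlay(s,m,(115,260,205,330),5,"b.png")
    cv2.imwrite("pics/my%d.png"%yw,np.hstack([cv2.imread("pics/a.png"),cv2.imread("pics/b.png")]))
cv2.imwrite("pics/my.png",np.vstack([cv2.imread("pics/my%d.png"%k) for k in(-6,-1,4)]) [:, :800][::1])
```

```text
[0.55081422 0.37304319 0.037     ] [0.45836532 0.37588205 0.037     ] -1.7588464375090929
[0.55510341 0.36779277 0.037     ] [0.50284264 0.37107339 0.037     ] -3.5919770317598703
```

View pics/my-1.png

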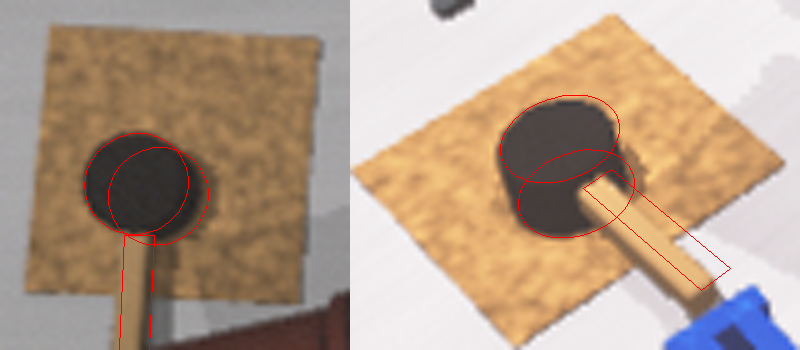

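Run:
```python
from h import *
plan([.535,.3712,.12],87)
```

```text
t 55.2 pos [0.3996 0.1687 0.2202] turn units [-0.213  0.    -0.   ] shift AFTER turn units [ 4.01 -8.37 -4.99] F [-0.4  0.3 -0.7] w 69.6 toolz [-0.999  0.052  0.   ] q [ 12. -15. 115.   0.  80. 115.]
```

{"fn": "apply_moves", "kwargs": {
  "moves": [
    [[0, 0, -0.5, -0.11, 0, 0, 70], [0, -0.5, -0.6, -0.103, 0, 0, 70], [0, -0.9, -0.6, 0, 0, 0, 70], [0, -0.9, -0.6, 0, 0, 0, 70], [0, -0.9, -0.6, 0, 0, 0, 70], [0, -0.9, -0.6, 0, 0, 0, 70], [0, -0.9, -0.6, 0, 0, 0, 70], [0, -0.9, -0.6, 0, 0, 0, 70], [0, -0.9, -0.29, 0, 0, 0, 70], [0, -0.9, 0, 0, 0, 0, 70], [0, -0.6, 0, 0, 0, 0, 70], [0, 0, 0, 0, 0, 0, 70], [0, 0, 0, 0, 0, 0, 70]]
  ]
}}

```text
time: 56.5
position: [0.5355, 0.3655, 0.22]
tcp_rot: [64.4, 89.9, -118.6]
contact_force: [-0.3, -0.1, -0.3]
width: 0.07
```

Run:
```python
from h import *
plan([.535,.3712,.010],87)
```

```text
t 56.5 pos [0.5355 0.3655 0.22  ] turn units [ 0.     0.    -0.001] shift AFTER turn units [ 8.4  -0.23  0.03] F [-0.3 -0.1 -0.3] w 70.0 toolz [-0.999  0.052  0.   ] q [ 27.  16.  84.  -0.  80. 120.]
```

{"fn": "apply_moves", "kwargs": {
  "moves": [
    [[0.6, -0.23, 0.03, 0, 0, 0, 70], [0.9, 0, 0, 0, 0, 0, 70], [0.9, 0, 0, 0, 0, 0, 70], [0.9, 0, 0, 0, 0, 0, 70], [0.9, 0, 0, 0, 0, 0, 70], [0.8, 0, 0, 0, 0, 0, 70], [0.4, 0, 0, 0, 0, 0, 70], [0, 0, 0, 0, 0, 0, 70], [0, 0, 0, 0, 0, 0, 70]]
  ]
}}

```text
time: 57.4
position: [0.5356, 0.3716, 0.0857]
tcp_rot: [-152.7, 90.0, 24.2]
contact_force: [-1.2, 0.5, 0.3]
width: 0.0701
```

Run:
```python
from h import *
plan([.535,.3712,.010],87)
shot("m5.png",(110,155,180,220),(115,225,205,330),5,5)
```

```text
t 57.4 pos [0.5356 0.3716 0.0857] turn units [-0.001 -0.001  0.   ] shift AFTER turn units [3.03 0.02 0.02] F [-1.2  0.5  0.3] w 70.1 toolz [-0.999  0.052  0.   ] q [ 28.  23.  90.  -0.  67. 121.]
(525, 800, 3)
```

View pics/m5.png

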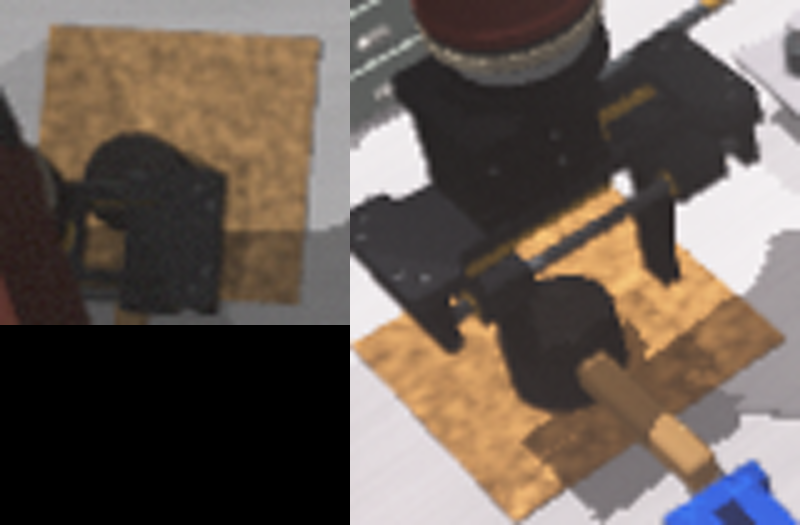

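{"fn": "apply_moves", "kwargs": {
  "moves": [
    [[0.6, 0.02, 0.02, 0, 0, 0, 70], [0.6, 0, 0, 0, 0, 0, 70], [0.6, 0, 0, 0, 0, 0, 70], [0.5, 0, 0, 0, 0, 0, 70], [0.4, 0, 0, 0, 0, 0, 70], [0.3, 0, 0, 0, 0, 0, 70], [0, 0, 0, 0, 0, 0, 70], [0, 0, 0, 0, 0, 0, 40], [0, 0, 0, 0, 0, 0, 14], [0, 0, 0, 0, 0, 0, 14], [0, 0, 0, 0, 0, 0, 14], [0, 0, 0, 0, 0, 0, 14], [0, 0, 0, 0, 0, 0, 14], [0, 0, 0, 0, 0, 0, 14]]
  ],
  "squeeze": 60
}}

```text
time: 58.9
position: [0.5348, 0.3712, 0.0103]
tcp_rot: [-156.2, 90.0, 20.8]
contact_force: [0.8, 0.2, -0.7]
width: 0.0218
```

Run:
```python
from h import *
plan([.535,.3712,.010],87)
b=read_camera("side");overlay(b,[],(115,225,205,330),5,"m6.png")
```

```text
t 58.9 pos [0.5348 0.3712 0.0103] turn units [-0. -0.  0.] shift AFTER turn units [ 0.01 -0.   -0.01] F [ 0.8  0.2 -0.7] w 21.8 toolz [-0.999  0.052  0.   ] q [ 28.  29.  91.  -0.  60. 121.]
```

View pics/m6.png

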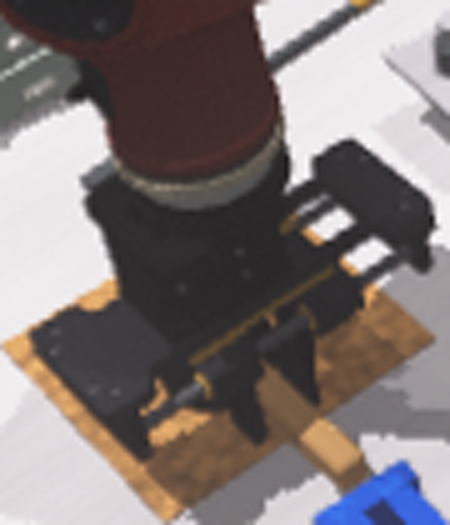

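Width is 21.8 mm and still closing, so I'll finish the close and then lift.

{"fn": "apply_moves", "kwargs": {
  "moves": [
    [[0, 0, 0, 0, 0, 0, 10], [0, 0, 0, 0, 0, 0, 10], [0, 0, 0, 0, 0, 0, 10], [0, 0, 0, 0, 0, 0, 10]]
  ]
}}

```text
time: 59.35
position: [0.5347, 0.3713, 0.0103]
tcp_rot: [-76.5, 90.0, 100.4]
contact_force: [-0.1, 0.6, 0.2]
width: 0.0173
```

{"fn": "apply_moves", "kwargs": {
  "moves": [
    [[-0.1, 0, 0, 0, 0, 0, 10], [-0.3, 0, 0, 0, 0, 0, 10], [-0.5, 0, 0, 0, 0, 0, 10], [-0.7, 0, 0, 0, 0, 0, 10], [-0.7, 0, 0, 0, 0, 0, 10], [-0.7, 0, 0, 0, 0, 0, 10], [-0.7, 0, 0, 0, 0, 0, 10], [-0.6, 0, 0, 0, 0, 0, 10], [-0.3, 0, 0, 0, 0, 0, 10], [0, 0, 0, 0, 0, 0, 10], [0, 0, 0, 0, 0, 0, 10]]
  ]
}}

```text
time: 60.45
position: [0.5344, 0.371, 0.1247]
tcp_rot: [32.4, 89.9, -150.6]
contact_force: [-1.2, 0.2, -4.3]
width: 0.0173
```

```bash
cat >> h.py <<'E'
def malletmodel(s=None,dx=.052,dz=.007):
    s=s or read_state();p=np.array(s["position"]);R=toolR(s);x=-R[:,2];y=-R[:,1];z=-R[:,0]
    M=lambda q: p-dz*z+dx*x+np.atleast_2d(q)@np.array([x,y,z])
    return [M(circ(0,0,.031,.044)),M(circ(0,0,.031,0)),M(rect(-.13,-.03,-.009,.009,.034))]
E
python3 - <<'E'
from h import *
plan([.535,.3712,.010],87)
b=read_camera("side");m=malletmodel()
p=overlay(b,m,(105,195,215,305),6,"m7.png")
E
```

```text
t 60.45 pos [0.5344 0.371  0.1247] turn units [-0.     0.001 -0.001] shift AFTER turn units [ 4.59 -0.01 -0.02] F [-1.2  0.2 -4.3] w 17.3 toolz [-0.999  0.052  0.   ] q [ 28.  21.  88.  -0.  71. 121.]
```

View pics/m7.png

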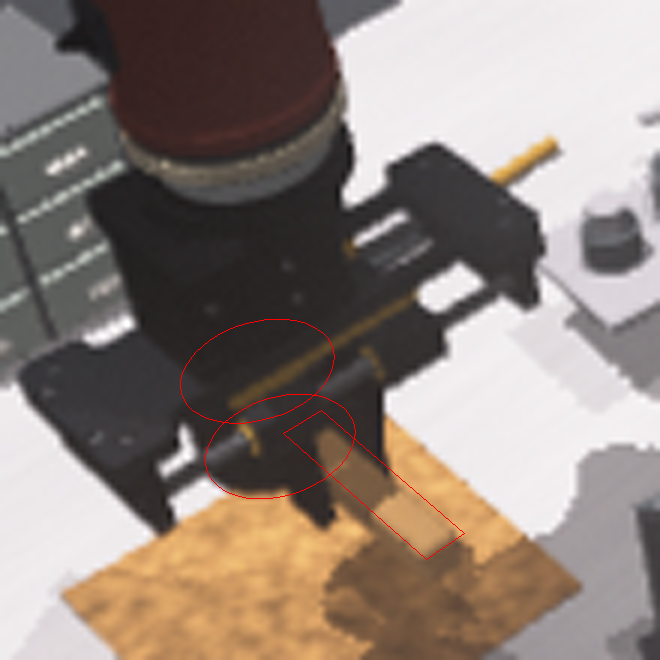

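Run:
```python
from h import *
plan([.5737,.1654,.150],87)
```

```text
t 60.5 pos [0.534  0.3708 0.1241] turn units [-0.001  0.002 -0.001] shift AFTER turn units [-1.04  8.12 -2.02] F [ 0.4  0.2 -3.4] w 17.6 toolz [-0.999  0.052  0.   ] q [ 28.  21.  88.   0.  71. 121.]
```

{"fn": "apply_moves", "kwargs": {
  "moves": [
    [[-0.5, 0, -0.2, 0, 0, 0, 10], [-0.54, 0.2, -0.2, 0, 0, 0, 10], [0, 0.5, -0.2, 0, 0, 0, 10], [0, 0.7, -0.2, 0, 0, 0, 10], [0, 0.8, -0.2, 0, 0, 0, 10], [0, 0.8, -0.2, 0, 0, 0, 10], [0, 0.8, -0.2, 0, 0, 0, 10], [0, 0.8, -0.2, 0, 0, 0, 10], [0, 0.8, -0.2, 0, 0, 0, 10], [0, 0.8, -0.22, 0, 0, 0, 10], [0, 0.8, 0, 0, 0, 0, 10], [0, 0.7, 0, 0, 0, 0, 10], [0, 0.42, 0, 0, 0, 0, 10], [0, 0, 0, 0, 0, 0, 10], [0, 0, 0, 0, 0, 0, 10]]
  ]
}}

```text
time: 62.0
position: [0.5745, 0.1659, 0.1513]
tcp_rot: [-97.7, 90.0, 79.3]
contact_force: [0.3, -0.2, -4.2]
width: 0.0179
```

Run:
```python
from h import *
plan([.5737,.1654,.110],87)
b=read_camera("side");m=malletmodel()
overlay(b,m+cupmodel()[-2:],(155,165,255,265),6.5,"m8.png")
```

```text
t 62.0 pos [0.5745 0.1659 0.1513] turn units [-0.001 -0.     0.001] shift AFTER turn units [1.65 0.02 0.03] F [ 0.3 -0.2 -4.2] w 17.9 toolz [-0.999  0.052  0.   ] q [  9.  12.  96.   0.  72. 102.]
```

View pics/m8.png

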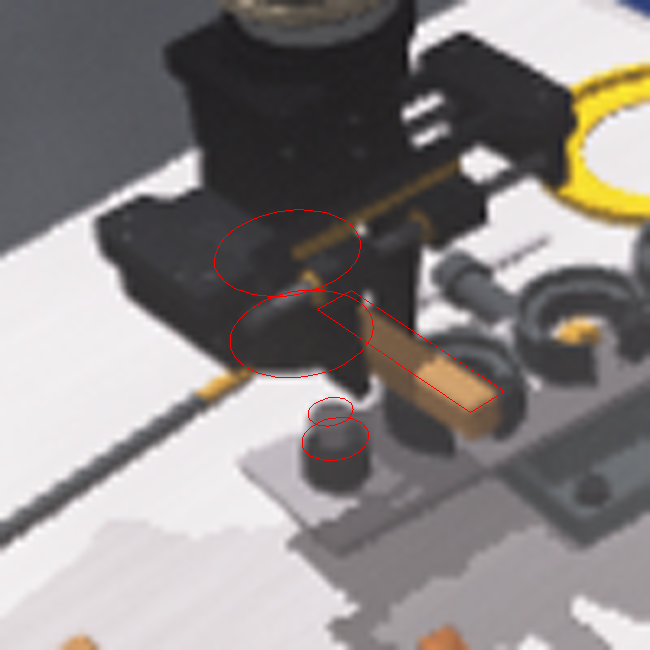

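{"fn": "apply_moves", "kwargs": {
  "moves": [
    [[0.4, 0.02, 0.03, 0, 0, 0, 10], [0.5, 0, 0, 0, 0, 0, 10], [0.4, 0, 0, 0, 0, 0, 10], [0.3, 0, 0, 0, 0, 0, 10], [0.1, 0, 0, 0, 0, 0, 10], [0.1, 0, 0, 0, 0, 0, 10], [0.1, 0, 0, 0, 0, 0, 10], [0, 0, 0, 0, 0, 0, 10]]
  ]
}}

```text
time: 62.85
position: [0.5738, 0.1653, 0.1038]
tcp_rot: [-142.5, 90.0, 34.5]
contact_force: [-0.4, -0.1, -3.5]
width: 0.0176
```

{"fn": "apply_moves", "kwargs": {
  "moves": [
    [[0.1, 0, 0, 0, 0, 0, 10], [0.1, 0, 0, 0, 0, 0, 10], [0, 0, 0, 0, 0, 0, 10]]
  ]
}}

```text
time: 63.15
position: [0.5742, 0.1655, 0.0993]
tcp_rot: [-169.3, 89.9, 7.7]
contact_force: [-0.5, 0.3, -0.2]
width: 0.0174
```

{"fn": "apply_moves", "kwargs": {
  "moves": [
    [[0.1, 0, 0, 0, 0, 0, 10], [0.1, 0, 0, 0, 0, 0, 10], [0, 0, 0, 0, 0, 0, 10]]
  ]
}}

```text
time: 63.45
position: [0.5743, 0.1654, 0.0939]
tcp_rot: [-169.3, 89.9, 7.7]
contact_force: [0.8, 1.2, -0.7]
width: 0.0171
```

{"fn": "apply_moves", "kwargs": {
  "moves": [
    [[0.1, 0, 0, 0, 0, 0, 10], [0.06, 0, 0, 0, 0, 0, 10], [0, 0, 0, 0, 0, 0, 10]]
  ]
}}

```text
time: 63.75
position: [0.5742, 0.1655, 0.09]
tcp_rot: [-169.5, 89.9, 7.5]
contact_force: [1.6, 0.2, 2.2]
width: 0.0175
```

Run:
```python
from h import *
plan([.5737,.1654,.110],87)
b=read_camera("side");m=malletmodel()
overlay(b,m+cupmodel()[-2:],(155,165,255,265),6.5,"m9.png")
```

```text
t 63.75 pos [0.5742 0.1655 0.09  ] turn units [-0.    -0.001  0.   ] shift AFTER turn units [-0.8   0.    0.02] F [1.6 0.2 2.2] w 17.5 toolz [-0.999  0.052  0.   ] q [  9.  16.  98.  -0.  66. 102.]
```

View pics/m9.png

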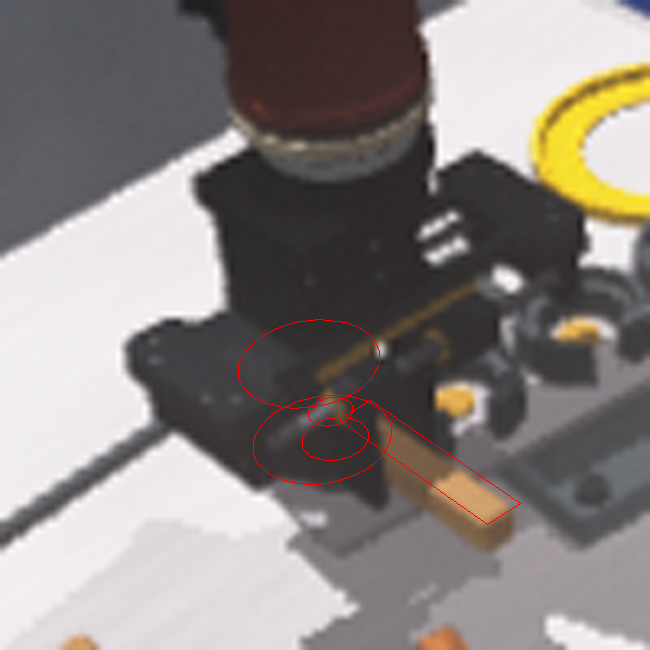

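{"fn": "apply_moves", "kwargs": {
  "moves": [
    [[0.08, 0, 0, 0, 0, 0, 10], [0.08, 0, 0, 0, 0, 0, 10], [0, 0, 0, 0, 0, 0, 10]]
  ]
}}

```text
time: 64.1
position: [0.5736, 0.166, 0.0877]
tcp_rot: [-73.9, 90.0, 103.1]
contact_force: [-7.6, 1.7, 14.7]
width: 0.0173
```

Run:
```python
from h import *
for i in range(4):
    read_camera("side");s=read_state();print(np.round(s["position"],4),np.round(s["contact_force"],1),np.round(s["moment"],2))
b=read_camera("side");m=malletmodel()
overlay(b,m,(155,165,255,265),6.5,"m10.png")
```

```text
[0.5736 0.166  0.0877] [-7.2  0.7 14.3] [ 0.02  0.85 -0.03]
[0.5736 0.1659 0.0877] [-7.4  1.6 14.7] [ 0.04  0.73 -0.05]
[0.5736 0.1659 0.0877] [-7.3  0.1 14.2] [ 0.03  0.79 -0.01]
[0.5736 0.1659 0.0877] [-7.6  1.1 13.6] [ 0.    0.79 -0.01]
```

View pics/m10.png

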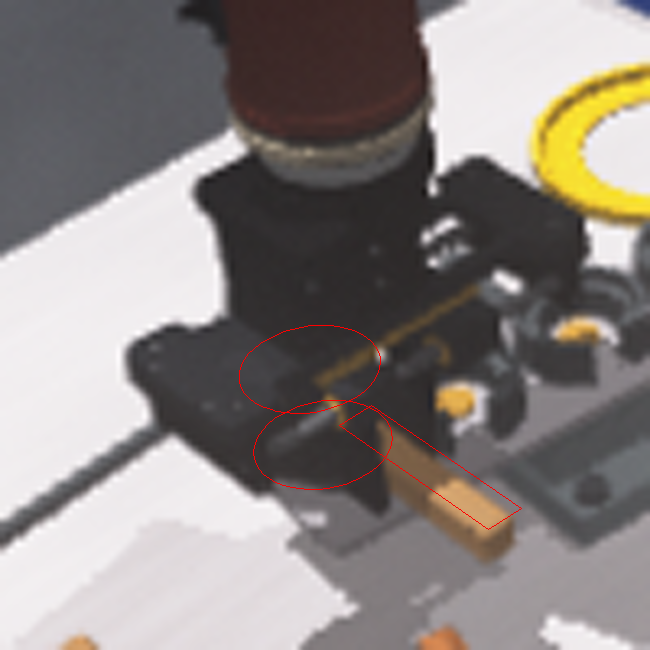

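{"fn": "apply_moves", "kwargs": {
  "moves": [
    [[-0.1, 0, 0, 0, 0, 0, 10], [-0.3, 0, 0, 0, 0, 0, 10], [-0.6, 0, 0, 0, 0, 0, 10], [-0.6, 0, 0, 0, 0, 0, 10], [-0.6, 0, 0, 0, 0, 0, 10], [-0.3, 0, 0, 0, 0, 0, 10], [0, 0, 0, 0, 0, 0, 10]]
  ]
}}

```text
time: 65.05
position: [0.575, 0.1655, 0.1506]
tcp_rot: [-168.2, 89.8, 8.8]
contact_force: [-0.2, -0.3, -3.2]
width: 0.0178
```

Run:
```python
from h import *
plan([.5737,.1654,.110],87)
b=read_camera("side");m=malletmodel()
B=cupmodel()[-2:]+[T(*BR,circ(0,.145,.010,.083))]
overlay(b,m,(155,165,255,265),6.5,"m11.png")
overlay(b,[],(185,215,230,250),14,"m12.png")
for d in pinpoint(b,"pin_top")[:3]: print(d["confidence"],w(b,d["location"]))
```

```text
t 65.05 pos [0.575  0.1655 0.1506] turn units [-0.    -0.005  0.001] shift AFTER turn units [1.62 0.01 0.05] F [-0.2 -0.3 -3.2] w 17.8 toolz [-0.999  0.052  0.   ] q [  9.  12.  96.   0.  72. 102.]
0.42 [0.62048552 0.15423491 0.08520458]
```

View pics/m11.png

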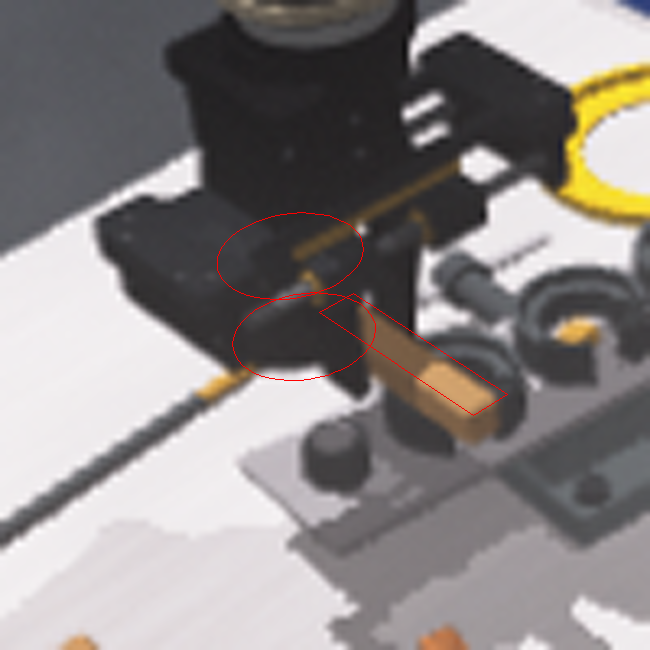

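View pics/m12.png

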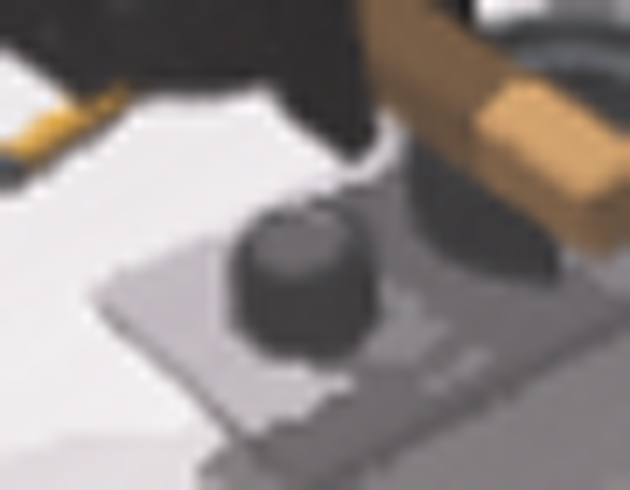

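The pin head is down to about 3 mm above the boss. I'll knock once more to confirm it is on its stop.

{"fn": "apply_moves", "kwargs": {
  "moves": [
    [[0.5, 0.01, 0.05, 0, 0, 0, 10], [0.6, 0, 0, 0, 0, 0, 10], [0.6, 0, 0, 0, 0, 0, 10], [0.4, 0, 0, 0, 0, 0, 10], [0.18, 0, 0, 0, 0, 0, 10], [0, 0, 0, 0, 0, 0, 10]]
  ]
}}

```text
time: 65.75
position: [0.5718, 0.1651, 0.0902]
tcp_rot: [11.8, 89.9, -171.2]
contact_force: [0.2, -0.5, -2.0]
width: 0.0175
```

{"fn": "apply_moves", "kwargs": {
  "moves": [
    [[0.1, 0, 0, 0, 0, 0, 10], [0.1, 0, 0, 0, 0, 0, 10], [0, 0, 0, 0, 0, 0, 10]]
  ]
}}

```text
time: 66.05
position: [0.5733, 0.1654, 0.0883]
tcp_rot: [-168.0, 89.9, 9.0]
contact_force: [-5.6, -0.9, 6.3]
width: 0.0176
```

{"fn": "apply_moves", "kwargs": {
  "moves": [
    [[0.08, 0, 0, 0, 0, 0, 10], [0.08, 0, 0, 0, 0, 0, 10], [0, 0, 0, 0, 0, 0, 10]]
  ]
}}

```text
time: 66.35
position: [0.5727, 0.1658, 0.0857]
tcp_rot: [-147.3, 89.9, 29.7]
contact_force: [-13.0, -0.7, 15.5]
width: 0.0174
```

{"fn": "apply_moves", "kwargs": {
  "moves": [
    [[-0.1, 0, 0, 0, 0, 0, 10], [-0.3, 0, 0, 0, 0, 0, 10], [-0.6, 0, 0, 0, 0, 0, 10], [-0.6, 0, 0, 0, 0, 0, 10], [-0.6, 0, 0, 0, 0, 0, 10], [-0.3, 0, 0, 0, 0, 0, 10], [0, 0, 0, 0, 0, 0, 10]]
  ]
}}

```text
time: 67.05
position: [0.5738, 0.1654, 0.1471]
tcp_rot: [-168.4, 89.8, 8.6]
contact_force: [0.5, 0.3, -3.1]
width: 0.0173
```

Run:
```python
from h import *
plan([.557,.3627,.12],87)
b=read_camera("side");m=malletmodel()
overlay(b,m,(155,165,255,265),6.5,"m13.png")
```

```text
t 67.05 pos [0.5738 0.1654 0.1471] turn units [-0.    -0.005  0.001] shift AFTER turn units [ 1.08 -7.85  1.09] F [ 0.5  0.3 -3.1] w 17.3 toolz [-0.999  0.052  0.   ] q [  9.  12.  96.   0.  71. 102.]
```

View pics/m13.png

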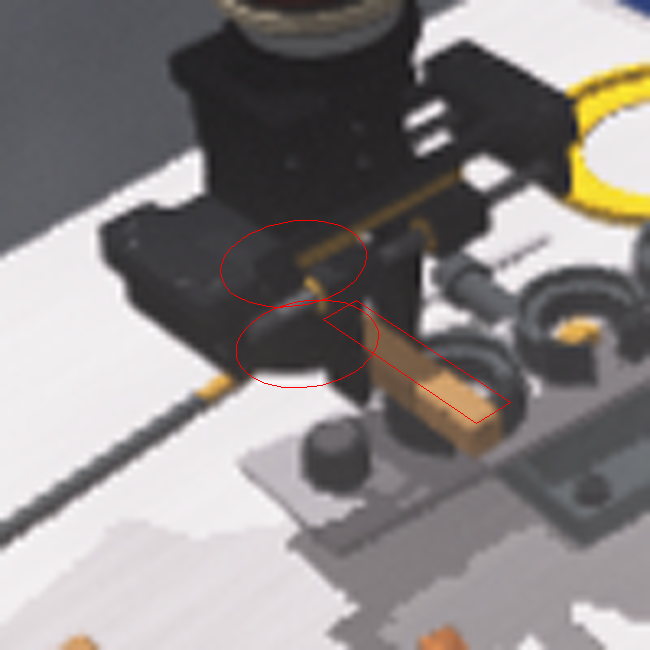

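{"fn": "apply_moves", "kwargs": {
  "moves": [
    [[0, -0.3, 0.1, 0, 0, 0, 10], [0, -0.6, 0.1, 0, 0, 0, 10], [0, -0.8, 0.1, 0, 0, 0, 10], [0, -0.8, 0.1, 0, 0, 0, 10], [0, -0.8, 0.1, 0, 0, 0, 10], [0, -0.8, 0.1, 0, 0, 0, 10], [0, -0.8, 0.1, 0, 0, 0, 10], [0, -0.8, 0.1, 0, 0, 0, 10], [0, -0.8, 0.1, 0, 0, 0, 10], [0, -0.7, 0.1, 0, 0, 0, 10], [0, -0.5, 0.09, 0, 0, 0, 10], [0, -0.15, 0, 0, 0, 0, 10], [0, 0, 0, 0, -0.067, 0, 10], [0, 0, 0, 0, 0, 0, 10]]
  ]
}}

```text
time: 68.5
position: [0.5565, 0.3621, 0.1446]
tcp_rot: [0.5, 87.0, 177.4]
contact_force: [0.4, 0.9, -3.4]
width: 0.0175
```

Run:
```python
from h import *
plan([.557,.3627,.01],87)
shot("m14.png",(100,150,180,240),(105,185,215,305),4,4)
```

```text
t 68.5 pos [0.5565 0.3621 0.1446] turn units [-0.002  0.067 -0.001] shift AFTER turn units [ 5.38 -0.03 -0.02] F [ 0.4  0.9 -3.4] w 17.5 toolz [-0.999  0.052  0.   ] q [ 26.  23.  83.   1.  77. 118.]
(480, 760, 3)
```

View pics/m14.png

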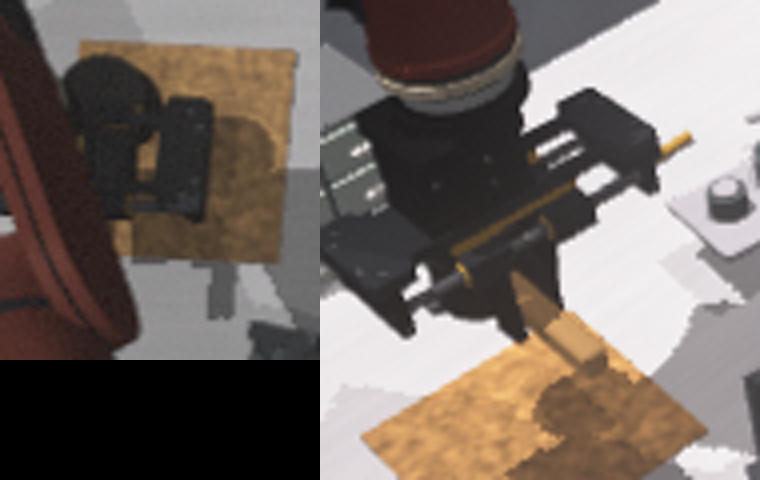

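{"fn": "apply_moves", "kwargs": {
  "moves": [
    [[0.6, 0, -0.04, 0, 0, 0, 10], [0.8, 0, -0.04, 0, 0, 0, 10], [0.8, 0, -0.04, 0, 0, 0, 10], [0.8, 0, -0.04, 0, 0, 0, 10], [0.8, 0, -0.04, 0, 0, 0, 10], [0.6, 0, -0.04, 0, 0, 0, 10], [0.4, 0, -0.04, 0, 0, 0, 10], [0.2, 0, 0, 0, 0, 0, 10], [0.1, 0, 0, 0, 0, 0, 10], [0, 0, 0, 0, 0, 0, 10]]
  ]
}}

```text
time: 69.6
position: [0.5562, 0.3628, 0.0175]
tcp_rot: [-0.4, 87.0, 176.6]
contact_force: [-0.3, -0.8, -3.6]
width: 0.0178
```

{"fn": "apply_moves", "kwargs": {
  "moves": [
    [[0.1, 0, 0, 0, 0, 0, 10], [0.05, 0, 0, 0, 0, 0, 10], [0, 0, 0, 0, 0, 0, 10]]
  ]
}}

```text
time: 69.9
position: [0.5557, 0.3626, 0.0136]
tcp_rot: [-0.2, 87.0, 176.8]
contact_force: [-0.4, 1.1, -3.0]
width: 0.0174
```

{"fn": "apply_moves", "kwargs": {
  "moves": [
    [[0.08, 0, 0, 0, 0, 0, 10], [0, 0, 0, 0, 0, 0, 10]]
  ]
}}

```text
time: 70.1
position: [0.5554, 0.3626, 0.0112]
tcp_rot: [0.1, 87.0, 177.1]
contact_force: [-0.1, -0.0, -3.5]
width: 0.0173
```

{"fn": "apply_moves", "kwargs": {
  "moves": [
    [[0.06, 0, 0, 0, 0, 0, 10], [0, 0, 0, 0, 0, 0, 10]]
  ]
}}

```text
time: 70.3
position: [0.5556, 0.3627, 0.0099]
tcp_rot: [-0.2, 87.0, 176.8]
contact_force: [0.1, 0.3, -3.1]
width: 0.0173
```

Run:
```python
from h import *
b=read_camera("side");overlay(b,[],(115,225,205,330),6,"m15.png")
```

```text
(no output)
```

View pics/m15.png

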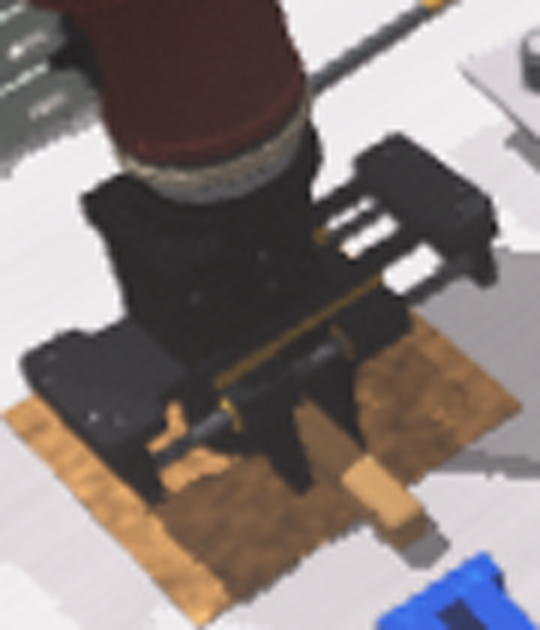

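{"fn": "apply_moves", "kwargs": {
  "moves": [
    [[0.05, 0, 0, 0, 0, 0, 10], [0, 0, 0, 0, 0, 0, 10]]
  ]
}}

```text
time: 70.55
position: [0.5555, 0.3627, 0.0097]
tcp_rot: [0.0, 87.0, 177.0]
contact_force: [-3.3, -1.2, 3.3]
width: 0.0176
```

{"fn": "apply_moves", "kwargs": {
  "moves": [
    [[0.05, 0, 0, 0, 0, 0, 10], [0, 0, 0, 0, 0, 0, 10]]
  ]
}}

```text
time: 70.75
position: [0.5554, 0.3627, 0.0095]
tcp_rot: [0.2, 87.0, 177.2]
contact_force: [-7.0, -4.0, 11.0]
width: 0.0176
```

{"fn": "apply_moves", "kwargs": {
  "moves": [
    [[-0.05, 0, 0, 0, 0, 0, 10], [0, 0, 0, 0, 0, 0, 14], [0, 0, 0, 0, 0, 0, 18], [0, 0, 0, 0, 0, 0, 22], [0, 0, 0, 0, 0, 0, 30], [0, 0, 0, 0, 0, 0, 50], [0, 0, 0, 0, 0, 0, 60], [0, 0, 0, 0, 0, 0, 60], [0, 0, 0, 0, 0, 0, 60], [0, 0, 0, 0, 0, 0, 60]]
  ],
  "squeeze": 20
}}

```text
time: 71.75
position: [0.5554, 0.3626, 0.0086]
tcp_rot: [-0.0, 87.0, 176.9]
contact_force: [-0.8, 1.0, -1.1]
width: 0.0576
```

{"fn": "apply_moves", "kwargs": {
  "moves": [
    [[-0.4, 0, 0, 0, 0, 0, 60], [-0.8, 0, 0, 0, 0, 0, 60], [-0.8, 0, 0, 0, 0, 0, 60], [-0.8, 0, 0, 0, 0, 0, 60], [-0.8, 0, 0, 0, 0, 0, 60], [-0.8, 0, 0, 0, 0, 0, 60], [-0.8, 0, 0, 0, 0, 0, 60], [-0.8, 0, 0, 0, 0, 0, 60], [-0.8, 0, 0, 0, 0, 0, 60], [-0.8, 0, 0, 0, 0, 0, 60], [0, 1, 0, 0, 0, 0, 60], [0, 1, 0.5, 0, 0, 0, 60], [0, 1, 0.5, 0, 0, 0, 60], [0, 1, 0.5, 0, 0, 0, 60], [0, 1, 0.5, 0, 0, 0, 60], [0, 1, 0.5, 0, 0, 0, 60], [0, 1, 0.5, 0, 0, 0, 60], [0, 1, 0.5, 0, 0, 0, 60], [0, 1, 0.5, 0, 0, 0, 60], [0, 0, 0, 0, 0, 0, 60]]
  ]
}}

```text
time: 73.75
position: [0.4529, 0.1407, 0.2045]
tcp_rot: [0.8, 87.0, 177.7]
contact_force: [0.2, -0.2, -0.1]
width: 0.0598
```

Run:
```python
from h import *
a,b=shot("z1.png",(100,150,180,240),(105,245,215,345),4,4)
save(a,"zt.png");save(b,"zs.png")
overlay(b,[],(190,175,290,245),8,"zb.png")
for q in("mallet","pick","tray","pin_top","mat"): print(q,[(round(d["confidence"],2),np.round(w(b,d["location"]),3)) for d in pinpoint(b,q)[:2]])
```

```text
(400, 760, 3)
mallet []
pick [(0.8, array([0.42 , 0.265, 0.012])), (0.63, array([ 0.555, -0.281,  0.007]))]
tray [(0.86, array([ 0.491, -0.287, -0.004])), (0.73, array([ 0.591, -0.493,  0.   ]))]
pin_top [(0.51, array([ 0.75 , -0.191, -0.002])), (0.4, array([0.623, 0.154, 0.082]))]
mat [(0.69, array([ 0.606,  0.358, -0.001]))]
```

View pics/z1.png

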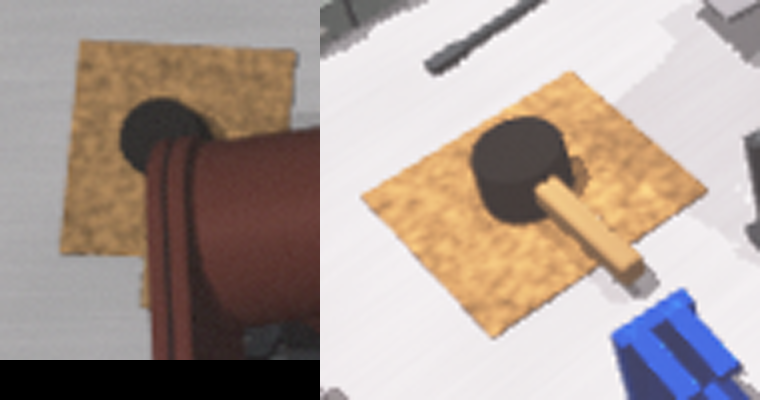

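View pics/zt.png

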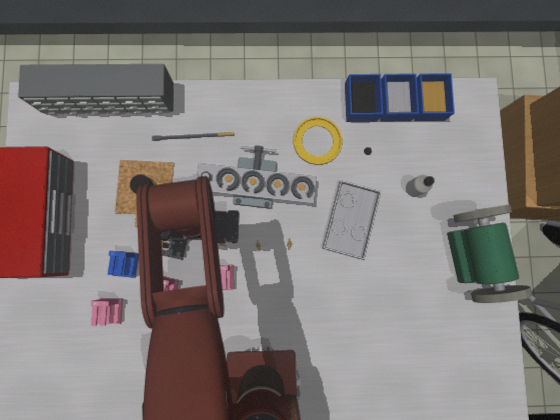

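View pics/zb.png

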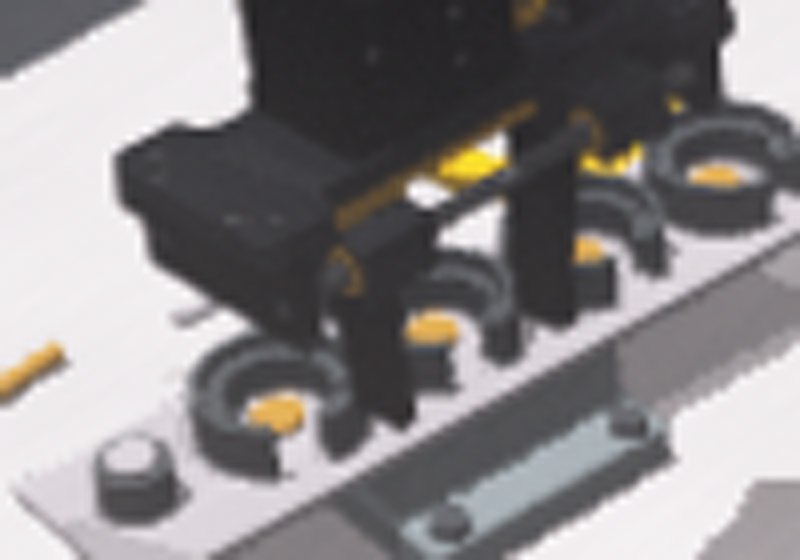

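The mallet stands head-down on the mat, the cups are empty, the pin is down, and three rings are in the tray. One last look at the pick in its fork.

Run:
```python
from h import *
b=read_camera("side");overlay(b,[],(190,240,320,340),6,"zf.png")
```

```text
(no output)
```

View pics/zf.png

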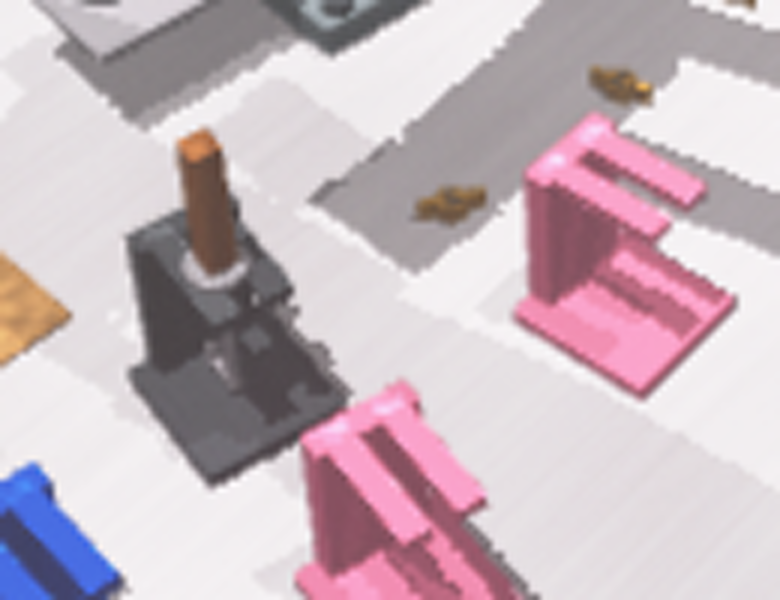

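The pick hangs upright in the dark fork, handle at (208,200) and collar seated at (215,270).

```bash
python3 -c "
from h import *
print(hand_in(), read_state()['time'])"
```

```text
the job is handed in; nothing more can be done
the job is handed in; nothing more can be done
```

The job is done and handed in at about 74 s of the 210 s allowed.

- **Rings:** rings were present in cups 1, 3 and 4, and cup 2 was empty from the start. I lifted each one out with the pick's toe and laid it flat in the steel tray. The last pictures show three rings in the tray and all cups empty.
- **Pick:** it hangs upright in the dark fork with its collar seated.
- **Pin:** I pressed it down with the mallet only. The second press met a firm stop at about 18 N, and the pin's head then showed about 3 mm above the boss. The detector read its top at 82 to 85 mm; fully down is 83 mm.
- **Mallet:** it had been knocked about 5 cm aside before I picked it up, so I measured it again. It turned about 3° in the grip while pressing; I corrected for that, and it now stands head-down near the middle of the cork mat.
- **Checks that disagreed:** in the final picture the detector did not report the mallet, though it is plain to see there. It also gave one false hit each for the pick, tray and pin, which I rejected against the picture. The tray outline search once picked up the bracket instead, so I checked the tray with an overlay; it had not moved.
- **Other things:** I saw no sign of the other things on the counter moving, but I did not measure them again at the end.

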